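# Snap the capture nozzle onto the bench fume extractor

## Robot

A 7-joint arm with a two-finger parallel gripper is mounted at the origin on the work surface; the furniture and walls round the work are solid. World frame = base frame: x ahead of the robot, y to its left, z up, the work surface at z = 0. Lengths are in m, angles in rad, forces in N, time in s.
With the tool pointing down it reaches from about 0.425 to 0.95 m from the base axis. Payload 4.7 kg.
Tool frame: the origin (TCP) lies midway between the tips of the shut fingers; the grasp point (between the pads) lies 19 mm behind it; z points along the fingers, y is the direction in which the jaws open and shut (so a half turn about z gives the same grasp; the last joint's range is limited). The gripper opens to 87 mm and grips with 3 to 60 N. Pads are 19 mm wide; open, the fingers measure 117 mm over their backs; the gripper's body (75 mm by 190 mm) begins 51 mm behind the grasp point.
Start: joints at [1.3, 0.469, -0.049, 1.532, 0.024, 1.141, -0.082], TCP at [0.162, -0.655, 0.223] pointing down, gripper open.
Joint ranges: [-2.59, 2.59], [-0.33, 1.99], [-1.39, 1.29], [0.1, 2.45], [-1.04, 4.18], [0.21, 1.99], [-2.66, 2.66]. Speed limits (rad/s): [2.57, 2.57, 3.14, 3.14, 3.14, 3.14, 3.14].

## Interface

Orientations are given as a unit quaternion [x, y, z, w].
In Python, from workcell import * gives the robot as it stands.
- The arm moves only by the tool step_arm, never from a script. Its argument "moves" is a list of rows, each a list of 5 numbers: the shift along the tool's x, y, z in mm, then the turn about the tool's z in rad, then the gripper's target within -1 to 1 (shut at 1, half-way at 0, fully open at -1). In form: [[tx, ty, tz, turn, fingers], ...]. A call has exactly 10 rows; each row is the pose to reach, as a shift and turn from the pose commanded when the call began, along the tool's axes at that moment; what a row does not reach only later rows make up. A row lasts 1/12 s, in which the tool goes at most 41.7 mm and 7.16 degrees, less where a joint would pass 70% of its speed; a pose out of reach is approached as far as the arm can. A call with a gripper value outside its range is refused whole. The fingers move at their own pace and stop on an object; "squeeze" is the grip in N (left out, the last holds). Time passes only in rows, so rows that repeat a pose let the fingers close, or fill a call up. It gives the time, the measured TCP pose, the force and the opening at its end, in the units of the state.
- sense(): the state, without advancing time (a new reading comes with each control period).
- get_image(name): name is "side" or "top" or "wrist"; returns a dict with "image" (480x640x3 uint8, red, green, blue), "fovy" (degrees; the focal length in pixels is half the picture's height over the tangent of half this angle, whatever the lens; pixels are square), "cx", "cy" (the principal point, pixels), "T" (4x4, takes a point from camera to world coordinates). Camera axes: x right, y down, z forward; pixel columns grow to the right and rows downward; lengths in m; the calibration is good to about 2 mm. A picture is of the moment at which its call begins. There is no depth.
- hand_in(): hands the job in, once; it reports no verdict.
The state is a dict: "t": time; "joint_pos": joint angles; "qvel": joint speeds; "tau": joint torques, N m; "position": TCP position; "ee_rot": TCP orientation; "wrist_force": force on the tool from outside, world axes, zero at the start; "torque": the same for the moment, N m; "opening": finger opening in m.
Only numpy, scipy, OpenCV 4.12 (cv2) and the standard library are available. Lean on these libraries where they do the work, as an engineer would, in place of code of your own. Each camera call takes 0.05 s, during which the arm holds its last target.

## Task

Set up the small bench fume extractor next to the hotplate: slide the loose white nozzle right down onto the metal stub, mouth roughly towards the hotplate, and turn it gently to and fro until the brass spring button pops out through the hole in its side; never force it, least of all once it has caught. Then pull the slide gate fully open so that it draws, let go, and leave the bottles and the jar where they are.

Things in the scene. Friction and masses are not known exactly. Their poses are not given: they have to be found in the camera images.
- nozzle_grip (a point): Loose white plastic capture nozzle, 0.2 kg, standing upright: tube 46 mm across, 128 mm tall, closed domed top, and a flattened mouth pointing sideways along +x (33 mm high, 77 mm wide, lip 83 mm from the axis, 71 to 106 mm above the lower end). The point is on the tube's axis 96 mm above the lower end, z up: grip the tube here across its y.
- nozzle: The same nozzle; origin at the centre of its open lower end, axes as above. A bell mouth (58 mm across outside, 51 mm inside) narrows over 10 mm to a bore of 39 mm, 62 mm deep from the lower end. A square hole of 11 mm with round corners goes through the wall on the +y side, centred 34 mm above the lower end.
- fume_unit: Bench fume extractor, fixed: light grey box 150 x 130 mm and 46 mm high, on it a gate housing 92 x 98 mm (up to 60 mm) and in the middle the riser: dark flange, bright metal stub, brass button. Origin at the centre of its underside, z up; its +y side looks towards the hotplate, its -x side roughly towards the robot.
- seat (a point): Centre of the riser's flange (66 mm across), 66 mm above the bench: the nozzle's lower end rests here when fully home. The stub (37 mm across, 55 mm tall, chamfered) stands on it; the button is 34 mm up its side and faces the unit's -x within 0.75 rad of turn either way: the riser is screwed in by hand, that angle is not measured. When caught, the mouth points along the unit's +y within 0.9 rad.
- button (a joint): Brass spring button, 8 mm wide, 8.6 mm tall, rounded top and bottom, flat sides: 0 m = out, 6.6 mm proud of the stub; grows as pushed in (2.5 N to start, 6 N at the end). The bell mouth pushes it in as the nozzle goes down (3 to 8 N); it reads 4 to 7 mm while the bore holds it and springs to 0 in the hole. Then the nozzle turns only through some 0.2 rad of play and cannot lift. Over 40 N harms it.
- gate (a joint): Slide gate (steel blade with a blue upright tab) under the riser: 0 m = shut, 0.040 m = fully open against its stop. Pulls out along the unit's -y against about 2 N of friction and stays where it is left.
- gate_tab (a point): Point in the gate's blue tab, 12 mm below its top edge (74 mm above the bench). The tab is 26 mm wide (this point's x), 7.5 mm thick (y) and stands 98 mm from the stub's axis with the gate shut; the gate opens along this point's -y.
- bottle_amber: Bystander: brown glass bottle with black cap, 47 mm across, 92 mm tall, loose; origin at the centre of its underside.
- jar_a: Bystander: clear sample jar with red lid, 42 mm across, 56 mm tall, loose; origin at the centre of its underside.
- dropper_bottle: Bystander: small brown dropper bottle with black rubber teat, 31 mm across, 96 mm tall, loose; origin at the centre of its underside.

How it is judged:
On the way, in this order (a step that is already met when the one before it is completed fails the run):
1. the nozzle is fully home on the seat with the button out through its hole (horizontal distance between nozzle_grip and seat below 0.006 m and z of nozzle_grip in the frame of seat below 0.0995 m and angle between nozzle_grip's own z axis and vertical below 0.06 rad and value of joint button below 0.0015 m), for 0.2 s.
2. then the slide gate is pulled fully open (value of joint gate above 0.035 m), for 0.2 s.
At the end, for the whole second after the job is handed in: The nozzle stands upright on the stub (within 3.5 degrees and 6 mm at gripping height), its lower end within 3.5 mm of the seat, the button out through the hole (within 1.5 mm of fully out), the gate open by at least 35 of its 40 mm, nothing held (all of step 1 and value of joint gate above 0.035 m); the robot touches nothing.
It fails at once if the spring button is forced by the nozzle (more than 40 N) (contact force between nozzle and button above 40 N).
It fails at once if the nozzle is rammed or wedged against the extractor (more than 50 N) (contact force between nozzle and fume_unit above 50 N).
It fails at once if a bottle or the jar is moved by more than 20 mm or tipped over (distance of any of bottle_amber, jar_a, dropper_bottle from where it was at the start of the episode above 0.02 m).
It also fails if it takes over 72 s, if anything falls off the work surface, if the arm or the gripper's body presses on something with over 40 N, if the wrist force passes 120 N, or if a joint passes its speed limit or range.

## Working session

There is one attempt and no reset: what is moved stays moved. The work goes in short steps, Python scripts to look and compute and a tool call to move; the robot and the scene stay as the last step left them, time stands still between calls to the robot, and variables do not carry over. Pictures are saved under pics/ and viewed, and the job is handed in when it is done.

Besides the shell and the picture viewer there is one more tool, called after "Emit:" as a command line: name --pt "numbers of a row" for each row, then --argument value for the rest. step_arm: Moves the arm, as the interface text tells. Its arguments: {"type":"object","properties":{"moves":{"type":"array"},"squeeze":{"type":"number"}},"required":["moves"]}

```bash
mkdir -p pics; python3 - <<'E'
from workcell import *
import cv2
s=sense(); print({k:(v if not hasattr(v,'tolist') else v.tolist()) for k,v in s.items()})
for n in ["side","top","wrist"]:
    d=get_image(n); cv2.imwrite(f"pics/{n}0.png",d["image"][:,:,::-1]); print(n,d["fovy"],d["cx"],d["cy"],d["T"])
E
```

```text
{'t': 0.0, 'joint_pos': [1.3001251548970856, 0.46943202772304055, -0.048613498510219684, 1.533702498014309, 0.024090237288043048, 1.1409661119370162, -0.0822952527453868], 'qvel': [0.00044701237252225913, -9.145653718724907e-05, 0.001940293064306724, 0.0005764081711165144, -0.0006750388758109978, -6.439161738682524e-05, 0.00014573496858704332], 'tau': [0.000473837717436254, -50.79790234565735, -0.08079977240413427, -23.616549968719482, -0.06138222757726908, 0.03783371765166521, 0.0001669012362981448], 'position': [0.16149128651026204, -0.6547824004588654, 0.2215021905375625], 'ee_rot': [0.992698814940335, 0.12061566461257904, -0.0001419811624762913, -0.0009508456604375186], 'wrist_force': [1.2227706636006004, 1.5790345737703395, 0.21908401861253504], 'torque': [0.005227076633254123, 0.01573077566694371, -0.00466197253051402], 'opening': 0.08731060576636607}
side 57.61699420118362 317.9304860507366 235.50026099444662 [[-0.9824951  -0.07558627  0.1702648   0.35268376]
 [-0.18626826  0.41205885 -0.89191459  0.96924345]
 [-0.00274262 -0.90801664 -0.41892512  0.46052631]
 [ 0.          0.          0.          1.        ]]
top 44.33970389242789 309.2749606876754 230.76723752348437 [[ 0.0188076  -0.98698249  0.15972425  0.30824683]
 [-0.99962232 -0.02176391 -0.01677955  0.20254879]
 [ 0.02003734 -0.15934834 -0.98701905  1.18132868]
 [ 0.          0.          0.          1.        ]]
wrist 61.58723297245006 320.719759100688 231.61619562927814 [[ 0.23985153 -0.93152936 -0.27335745  0.23765564]
 [-0.97080846 -0.23057506 -0.06607634 -0.63739976]
 [-0.00147736  0.28122624 -0.95964036  0.38342726]
 [ 0.          0.          0.          1.        ]]
```

View pics/side0.png

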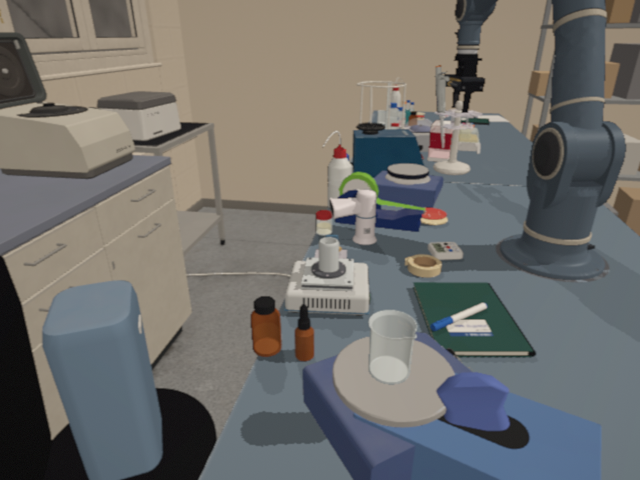

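View pics/top0.png

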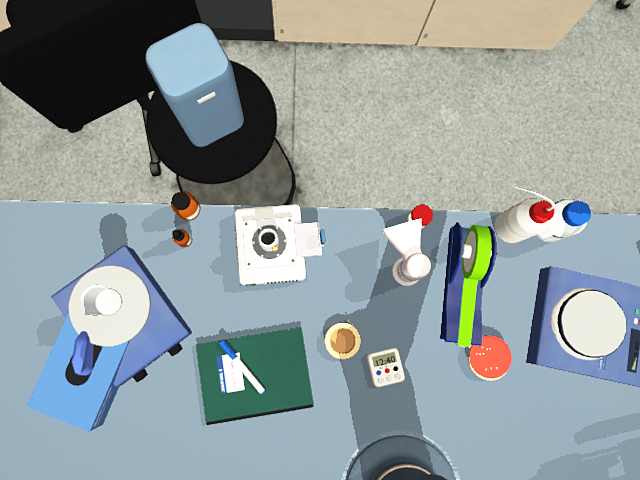

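View pics/wrist0.png

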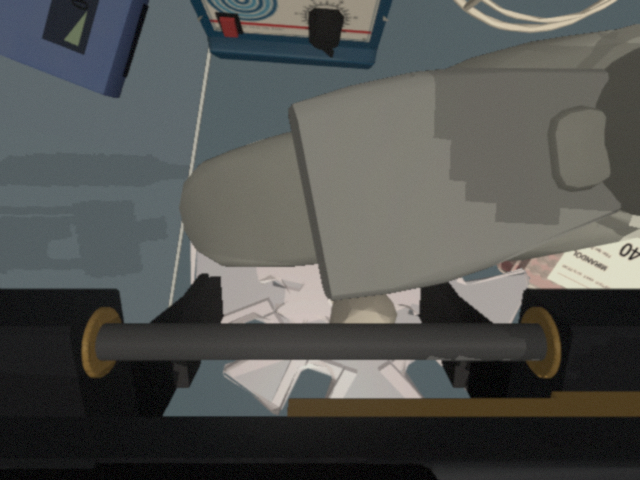

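```bash
cat > h.py <<'E'
import numpy as np, cv2
from workcell import *
def K(d): 
    f=240/np.tan(np.radians(d["fovy"]/2)); return f,d["cx"],d["cy"]
def ray(d,u,v):
    f,cx,cy=K(d); T=np.array(d["T"]); r=T[:3,:3]@np.array([(u-cx)/f,(v-cy)/f,1]); return T[:3,3],r
def onz(d,u,v,z):
    o,r=ray(d,u,v); return o+r*(z-o[2])/r[2]
def proj(d,P):
    f,cx,cy=K(d); T=np.array(d["T"]); p=T[:3,:3].T@(np.array(P)-T[:3,3]); return np.array([cx+f*p[0]/p[2],cy+f*p[1]/p[2]])
def crop(d,name,x0,y0,x1,y1,s):
    im=d["image"][y0:y1,x0:x1,::-1]; cv2.imwrite("pics/"+name+".png",cv2.resize(im,None,fx=s,fy=s,interpolation=cv2.INTER_CUBIC))
def tri(d1,p1,d2,p2):
    o1,r1=ray(d1,*p1);o2,r2=ray(d2,*p2)
    A=np.stack([r1,-r2],1); t=np.linalg.lstsq(A,o2-o1,rcond=None)[0]; a=o1+r1*t[0];b=o2+r2*t[1]; return (a+b)/2,np.linalg.norm(a-b)
E
python3 - <<'E'
from h import *
t=get_image("top"); s=get_image("side")
crop(t,"t_unit",220,190,340,290,6)
crop(t,"t_noz",360,190,460,300,5)
crop(s,"s_unit",270,180,400,320,4)
E
```

```text
(no output)
```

View pics/t_unit.png

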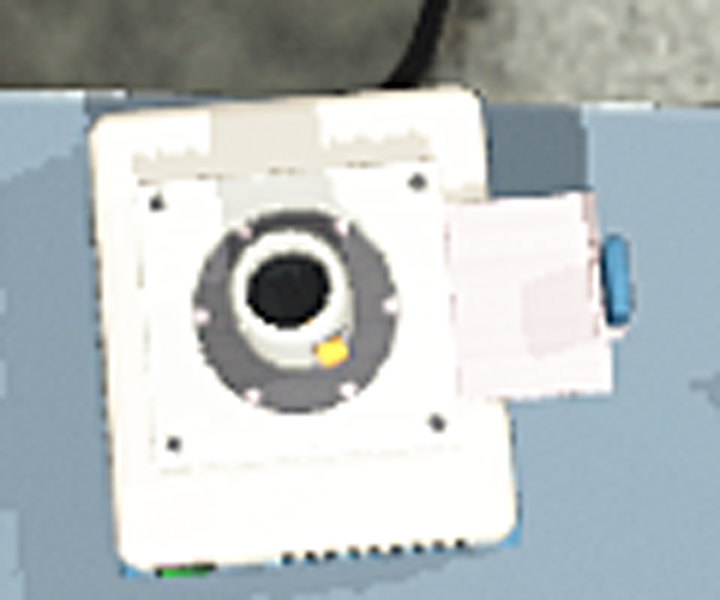

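View pics/t_noz.png

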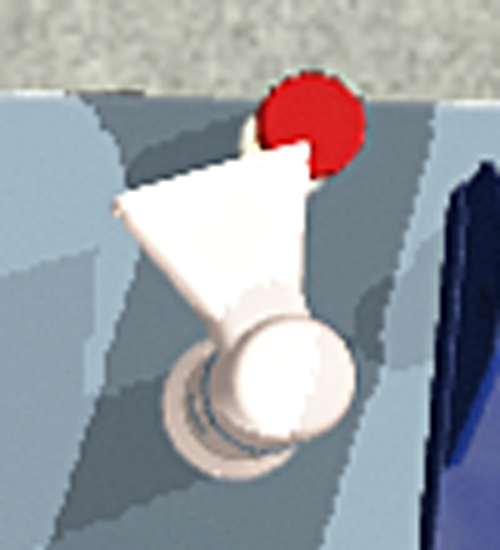

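View pics/s_unit.png

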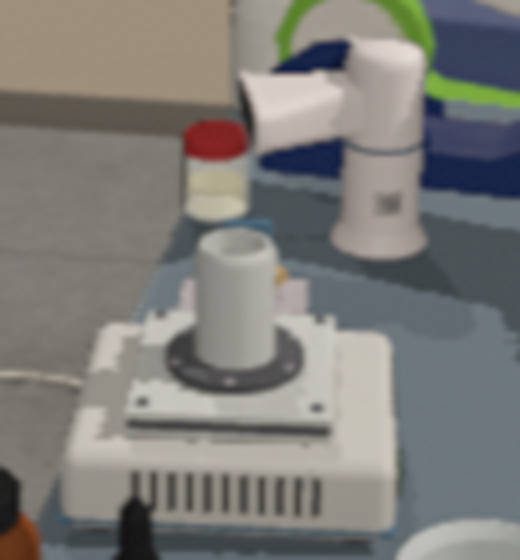

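```bash
python3 - <<'E'
from h import *
t=get_image("top"); s=get_image("side")
U=lambda x,y:(x/6+220-.4,y/6+190-.4)
N=lambda x,y:(x/5+360-.4,y/5+190-.4)
S=lambda x,y:(x/4+270-.4,y/4+180-.4)
fl=onz(t,*U(295.5,309.5),.066); st=onz(t,*U(288,289),.121)
print("flange",fl,"stub top",st)
print("stub side tri", onz(s,*S(237,247),.121), onz(s,*S(235,355),.066))
c=[onz(t,*U(*p),.061)[:2] for p in [(157,203),(418,181),(437,424),(174,444)]]
print(c, np.mean(c,0))
for a,b in [(1,0),(2,3),(0,3),(1,2)]:
    v=c[a]-c[b]; print(np.degrees(np.arctan2(v[1],v[0])))
b=onz(t,*U(332,351),.104); v=b-fl; print("button",b,np.degrees(np.arctan2(v[1],v[0])),np.linalg.norm(v[:2]))
print("tab",onz(t,*U(612,280),.086), onz(t,*U(600,280),.086),onz(t,*U(620,240),.086),onz(t,*U(620,325),.086))
print("noz base",onz(t,*N(235,408),0.0),"dome",onz(t,*N(295,378),.118), "side", onz(s,*S(379,240),0))
L=[onz(t,*N(*p),z) for p in [(115,203),(308,148)] for z in (.0885,.106)]
print("lips",L)
j=onz(t,*N(311,122),.056);print("jar",j)
print("amber",onz(t,181,199,.092),"dropper",onz(t,180,236,.09))
E
```

```text
flange [0.46687861 0.26043475 0.066     ] stub top [0.46527766 0.26003584 0.121     ]
stub side tri [0.46660444 0.26757363 0.121     ] [0.4669253  0.26870348 0.066     ]
[array([0.50115706, 0.3061353 ]), array([0.5102121 , 0.22255512]), array([0.43175358, 0.21460514]), array([0.42361547, 0.29795284])] [0.46668455 0.2603121 ]
-83.81672001826371
-84.42329490379527
6.023754262154977
5.785871940162316
button [0.44885154 0.24688876 0.104     ] -143.0778635768647 0.022549261035853273
tab [0.47552713 0.16053463 0.086     ] [0.47544482 0.16430004 0.086     ] [0.48829525 0.15821623 0.086     ] [0.46133498 0.15780872 0.086     ]
noz base [ 0.42116942 -0.0153351   0.        ] dome [ 0.42127899 -0.01555222  0.118     ] side [ 0.42271732 -0.00818424  0.        ]
lips [array([0.4892241 , 0.04578601, 0.0885    ]), array([0.48632602, 0.04829633, 0.106     ]), array([ 0.51194398, -0.02749454,  0.0885    ]), array([ 0.50868208, -0.02381074,  0.106     ])]
jar [ 0.52834947 -0.03563133  0.056     ]
amber [0.53975004 0.42655863 0.092     ] dropper [0.46964071 0.42506223 0.09      ]
```

```bash
python3 - <<'E'
from h import *
t=get_image("top"); s=get_image("side")
crop(s,"s_far",320,50,520,250,4)
print("green top",tri(t,(480,245),s,(358,174)))
print("green handle",tri(t,(468,335),s,(425,208)))
print("white bottle red tip",tri(t,(545,208),s,(340,150)))
for y in (-.25,-.45,-.65): print(y, proj(t,(.4,y,.1)), proj(s,(.4,y,.1)), proj(s,(.4,y,.3)))
E
```

```text
green top (array([ 0.45708587, -0.12479685,  0.13127658]), np.float64(0.003590726151000335))
green handle (array([ 0.28759786, -0.12143084,  0.0507194 ]), np.float64(0.01924403036481037))
white bottle red tip (array([ 0.52041833, -0.23171166,  0.16592146]), np.float64(0.0043653835273111275))
-0.25 [543.04303286 280.28381639] [381.50935103 172.96975901] [385.88476184 100.30531541]
-0.45 [650.06921163 282.47758459] [384.95954591 155.55804448] [388.96853661  91.47076632]
-0.65 [756.44012146 284.65792143] [387.64201245 142.02073916] [391.32828204  84.71045193]
```

View pics/s_far.png

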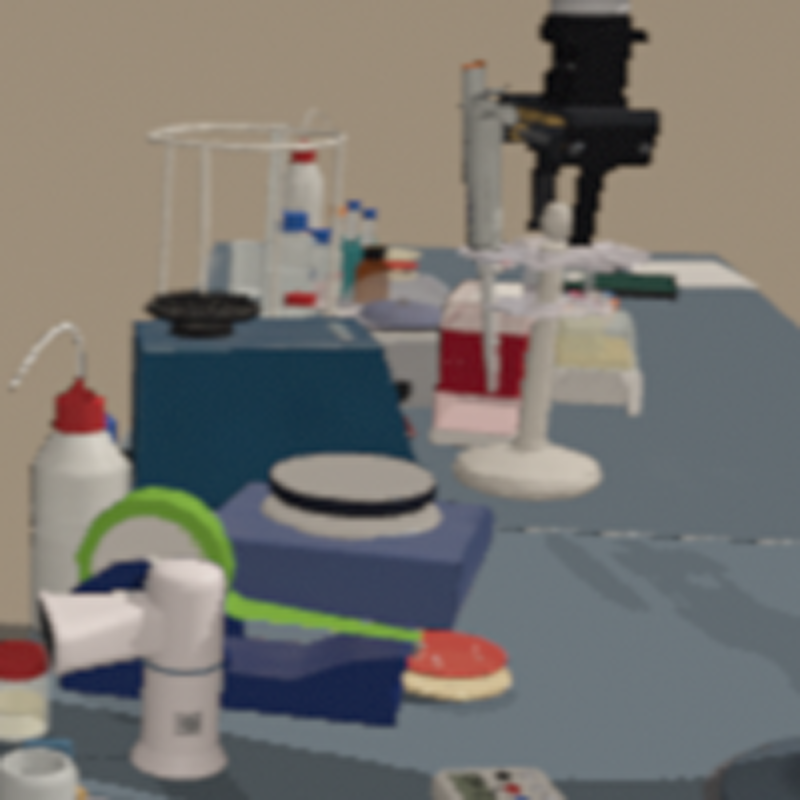

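Emit:
step_arm --pt "0 0 -40 0 -1" --pt "0 0 -80 0 -1" --pt "0 0 -120 0 -1" --pt "0 0 -160 0 -1" --pt "0 0 -200 0 -1" --pt "0 0 -240 0 -1" --pt "0 0 -240 0 -1" --pt "30 -20 -240 0 -1" --pt "60 -40 -240 0 -1" --pt "80 -55 -240 0 -1" --squeeze 10

```text
t: 1.28
position: [0.2287, -0.5807, 0.4625]
ee_rot: [0.993, 0.122, 0.001, -0.0]
wrist_force: [0.4, 0.8, -0.6]
opening: 0.0872
```

```bash
cat >> h.py <<'E'
from scipy.spatial.transform import Rotation as Ro
def to(P,yaw=None,s=None):
    s=s or sense(); R=Ro.from_quat(s["ee_rot"]).as_matrix(); sh=R.T@(np.array(P)-s["position"])*1000
    cy=np.arctan2(R[1,0],R[0,0]); 
    tr=0 if yaw is None else -(((np.radians(yaw)-cy)+np.pi)%(2*np.pi)-np.pi)
    print("t",round(s["t"],2),"pos",np.round(s["position"],4),"yaw",round(np.degrees(cy),2),"tilt",np.round(R[:,2],3),"shift",np.round(sh,1),"turn",round(tr,3),"F",np.round(s["wrist_force"],2),"M",np.round(s["torque"],3),"open",round(s["opening"],4),"j7",round(s["joint_pos"][6],2))
E
python3 -c "
from h import *
to((.40,-.36,.45)); to((.42,-.0155,.30),17.5)"
```

```text
t 1.28 pos [ 0.2287 -0.5807  0.4625] yaw 14.0 tilt [ 0.002  0.001 -1.   ] shift [ 219.5 -172.7   13. ] turn 0 F [ 0.4  0.8 -0.6] M [-0.004 -0.087 -0.061] open 0.0872 j7 -0.22
t 1.28 pos [ 0.2287 -0.5807  0.4625] yaw 14.0 tilt [ 0.002  0.001 -1.   ] shift [ 321.9 -502.1  163.3] turn -0.061 F [ 0.4  0.8 -0.6] M [-0.004 -0.087 -0.061] open 0.0872 j7 -0.22
```

Emit:
step_arm --pt "32 -25 0 0 -1" --pt "64 -50 0 0 -1" --pt "96 -76 0 0 -1" --pt "128 -101 0 0 -1" --pt "160 -126 0 -0.02 -1" --pt "192 -151 0 -0.04 -1" --pt "220 -173 0 -0.06 -1" --pt "231 -211 0 -0.06 -1" --pt "242 -250 0 -0.06 -1" --pt "253 -288 0 -0.06 -1"

```text
t: 2.12
position: [0.4029, -0.2405, 0.4622]
ee_rot: [0.989, 0.151, -0.0, -0.0]
wrist_force: [0.6, -0.3, -0.2]
opening: 0.0868
```

```bash
python3 -c "
from h import *
to((.42,-.0155,.22),17.5)"
```

```text
t 2.12 pos [ 0.4029 -0.2405  0.4622] yaw 17.32 tilt [-0.  0. -1.] shift [  83.3 -209.6  242.2] turn -0.003 F [ 0.65 -0.26 -0.2 ] M [-0.017 -0.089 -0.044] open 0.0868 j7 -0.82
```

Emit:
step_arm --pt "14 -36 0 0 -1" --pt "28 -72 0 0 -1" --pt "43 -108 0 0 -1" --pt "57 -144 0 0 -1" --pt "71 -180 0 0 -1" --pt "83 -209 30 0 -1" --pt "83 -209 70 0 -1" --pt "83 -209 110 0 -1" --pt "83 -209 150 0 -1" --pt "83 -209 190 0 -1"

```text
t: 2.95
position: [0.4196, -0.0182, 0.2711]
ee_rot: [0.989, 0.151, 0.001, 0.001]
wrist_force: [0.7, -0.8, 0.4]
opening: 0.0871
```

```bash
python3 - <<'E'
from h import *
to((.421,-.0155,.2),17.5)
w=get_image("wrist"); cv2.imwrite("pics/w1.png",w["image"][:,:,::-1])
t=get_image("top"); crop(t,"t1",340,150,480,310,4)
to((.421,-.0155,.082),17.5)
E
```

```text
t 2.95 pos [ 0.4196 -0.0182  0.2711] yaw 17.32 tilt [ 0.002 -0.001 -1.   ] shift [ 2.1 -2.2 71.1] turn -0.003 F [ 0.72 -0.75  0.41] M [-0.052 -0.067 -0.023] open 0.0871 j7 -1.34
t 3.05 pos [ 0.4151 -0.0186  0.2672] yaw 17.33 tilt [-0.013  0.001 -1.   ] shift [  8.8  -0.3 185.1] turn -0.003 F [-0.03 -0.01  0.33] M [-0.002  0.062  0.007] open 0.0872 j7 -1.34
```

View pics/w1.png

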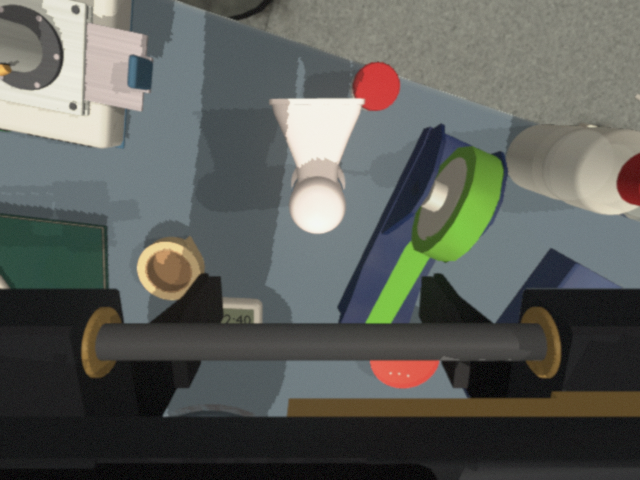

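View pics/t1.png

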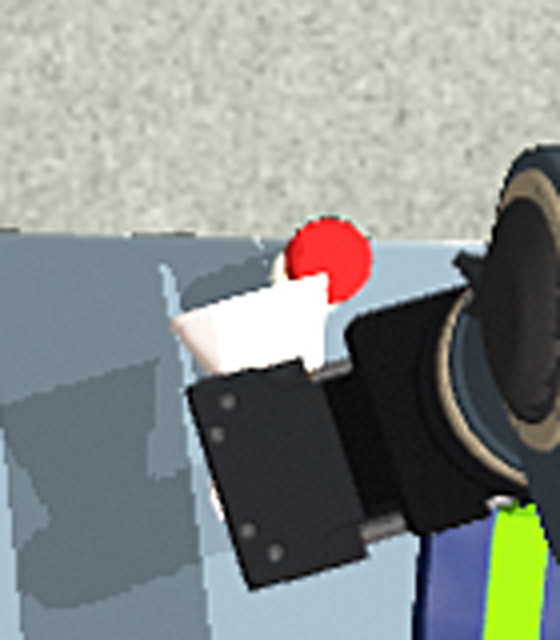

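```bash
python3 - <<'E'
from h import *
w=get_image("wrist")
s=sense(); print(np.round(s["joint_pos"],3)); 
print("dome",onz(w,317,205,.105)); print("lip",onz(w,271,101,.1),onz(w,363,101,.1))
print("stub",)
print("tab",onz(w,140,72,.086))
to((.421,-.0155,.082),17.5)
E
```

```text
[ 0.554  0.031 -0.613  2.001  0.019  1.12  -1.336]
dome [ 0.41808049 -0.01485199  0.105     ]
lip [0.48524605 0.04335834 0.1       ] [ 0.50651478 -0.02472279  0.1       ]
stub
tab [0.47507269 0.15016538 0.086     ]
t 3.1 pos [ 0.4182 -0.0184  0.271 ] yaw 17.32 tilt [-0.005  0.001 -1.   ] shift [  4.5  -1.5 189. ] turn -0.003 F [-0.01 -0.07  0.32] M [ 0.02  -0.049  0.015] open 0.0869 j7 -1.34
```

Emit:
step_arm --pt "3 -2 25 0 -1" --pt "3 -2 50 0 -1" --pt "3 -2 75 0 -1" --pt "3 -2 95 0 -1" --pt "3 -2 115 0 -1" --pt "3 -2 125 0 -1" --pt "3 -2 130 0 -1" --pt "3 -2 130 0 -1" --pt "3 -2 130 0 -1" --pt "3 -2 130 0 -1"

```text
t: 3.93
position: [0.4236, -0.0156, 0.144]
ee_rot: [0.989, 0.15, 0.001, 0.0]
wrist_force: [-1.0, 0.3, 0.7]
opening: 0.0871
```

```bash
python3 - <<'E'
from h import *
to((.421,-.0155,.08),17.5)
w=get_image("wrist"); cv2.imwrite("pics/w2.png",w["image"][:,:,::-1])
s=get_image("side"); crop(s,"s2",300,130,440,260,5)
to((.421,-.0155,.08),17.5)
E
```

```text
t 3.93 pos [ 0.4236 -0.0156  0.144 ] yaw 17.27 tilt [ 0.003 -0.    -1.   ] shift [-2.6 -1.  64. ] turn -0.004 F [-1.03  0.29  0.66] M [ 0.009  0.002 -0.004] open 0.0871 j7 -1.5
t 4.03 pos [ 0.4231 -0.0156  0.1436] yaw 17.28 tilt [ 0.002 -0.001 -1.   ] shift [-2.1 -0.8 63.6] turn -0.004 F [-0.78 -0.21 -0.12] M [-0.014  0.005 -0.012] open 0.0871 j7 -1.5
```

View pics/w2.png

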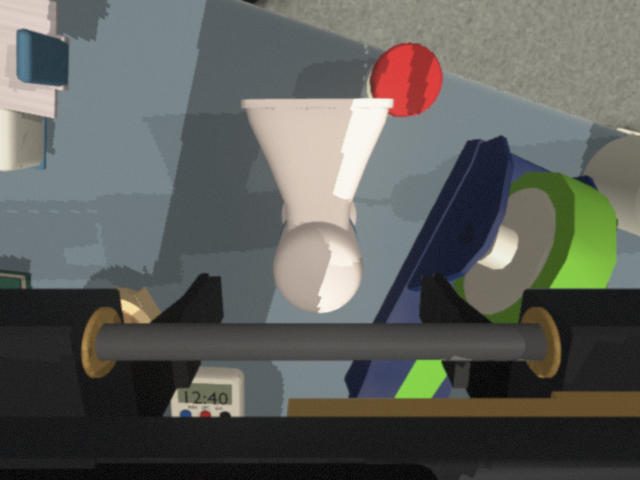

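View pics/s2.png

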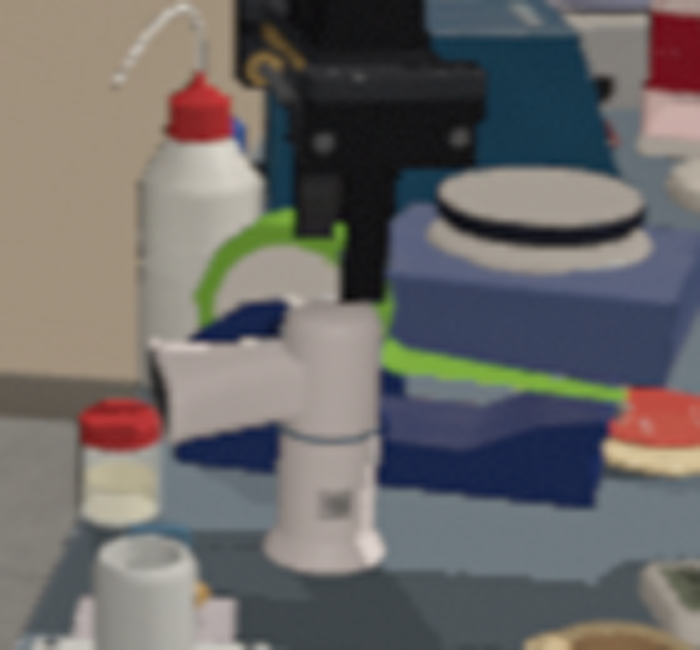

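Emit:
step_arm --pt "-3 -1 12 0 -1" --pt "-3 -1 24 0 -1" --pt "-3 -1 36 0 -1" --pt "-3 -1 46 0 -1" --pt "-3 -1 56 0 -1" --pt "-3 -1 62 0 -1" --pt "-3 -1 64 0 -1" --pt "-3 -1 64 0 -1" --pt "-3 -1 64 0 -1" --pt "-3 -1 64 0 -1"

```text
t: 4.87
position: [0.4196, -0.0155, 0.079]
ee_rot: [0.989, 0.15, 0.001, 0.0]
wrist_force: [0.4, -0.1, 0.1]
opening: 0.087
```

```bash
python3 - <<'E'
from h import *
to((.421,-.0155,.08),17.5)
w=get_image("wrist"); cv2.imwrite("pics/w3.png",w["image"][:,:,::-1])
s=get_image("side"); crop(s,"s3",300,130,440,260,5)
to((.421,-.0155,.08),17.5)
E
```

```text
t 4.87 pos [ 0.4196 -0.0155  0.079 ] yaw 17.29 tilt [ 0.001 -0.    -1.   ] shift [ 1.4  0.4 -1. ] turn -0.004 F [ 0.41 -0.12  0.09] M [-0.008  0.016 -0.02 ] open 0.087 j7 -1.61
t 4.97 pos [ 0.4195 -0.0155  0.079 ] yaw 17.29 tilt [ 0.001 -0.    -1.   ] shift [ 1.5  0.4 -1. ] turn -0.004 F [ 0.25 -0.39 -0.34] M [-0.01   0.034 -0.012] open 0.0871 j7 -1.61
```

View pics/w3.png

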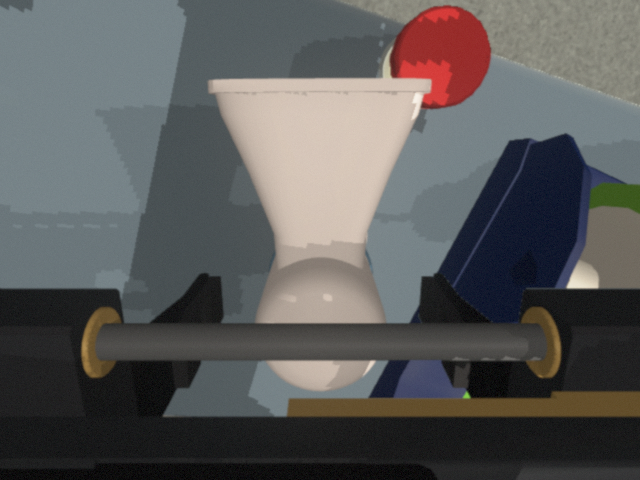

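View pics/s3.png

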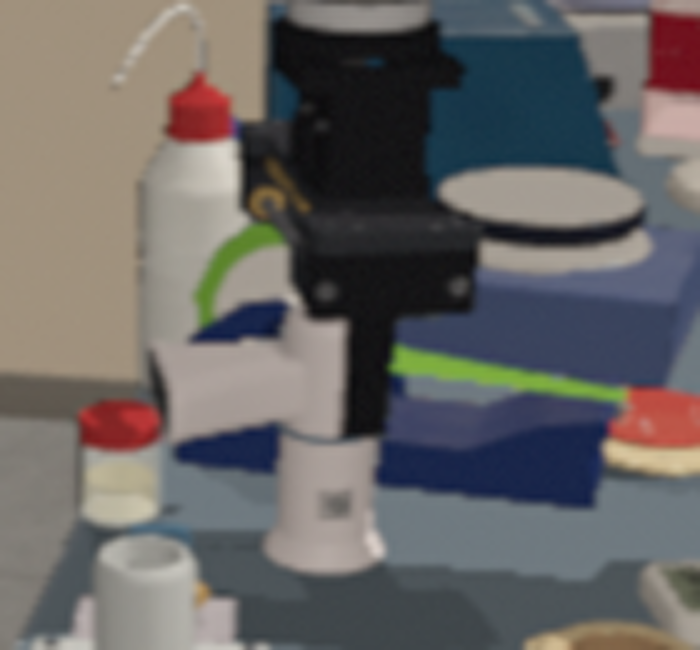

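Emit:
step_arm --pt "1 0 0 0 0.0" --pt "1 0 0 0 0.5" --pt "1 0 0 0 1" --pt "1 0 0 0 1" --pt "1 0 0 0 1" --pt "1 0 0 0 1" --pt "1 0 0 0 1" --pt "1 0 0 0 1" --pt "1 0 0 0 1" --pt "1 0 0 0 1" --squeeze 12

```text
t: 5.8
position: [0.42, -0.0152, 0.0785]
ee_rot: [0.989, 0.15, 0.0, 0.0]
wrist_force: [-0.7, 0.8, 0.3]
opening: 0.0456
```

```bash
python3 - <<'E'
from h import *
to((.421,-.0155,.08),17.5)
w=get_image("wrist"); cv2.imwrite("pics/w4.png",w["image"][:,:,::-1])
E
```

```text
t 5.8 pos [ 0.42   -0.0152  0.0785] yaw 17.29 tilt [ 0. -0. -1.] shift [ 0.9  0.6 -1.5] turn -0.004 F [-0.69  0.82  0.25] M [0.029 0.06  0.057] open 0.0456 j7 -1.61
```

View pics/w4.png

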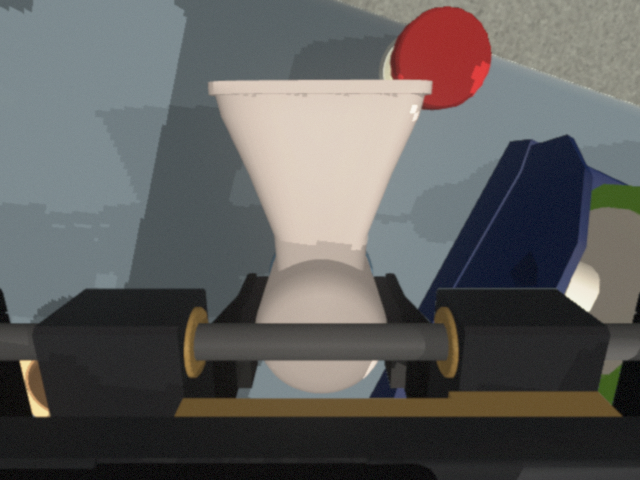

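Emit:
step_arm --pt "0 0 -10 0 1" --pt "0 0 -30 0 1" --pt "0 0 -55 0 1" --pt "0 0 -80 0 1" --pt "0 0 -105 0 1" --pt "0 0 -130 0 1" --pt "0 0 -155 0 1" --pt "10 -20 -170 -0.1 1" --pt "20 -40 -170 -0.2 1" --pt "30 -60 -170 -0.3 1"

```text
t: 6.68
position: [0.4311, 0.0517, 0.2502]
ee_rot: [0.955, 0.298, 0.001, 0.001]
wrist_force: [1.1, -0.1, -2.0]
opening: 0.0457
```

```bash
python3 - <<'E'
from h import *
to((.4667,.2603,.25),127)
w=get_image("wrist"); cv2.imwrite("pics/w5.png",w["image"][:,:,::-1])
E
```

```text
t 6.68 pos [0.4311 0.0517 0.2502] yaw 34.69 tilt [ 0.003 -0.001 -1.   ] shift [ 1.480e+02 -1.513e+02  1.000e-01] turn -1.611 F [ 1.15 -0.07 -1.95] M [ 0.059  0.035 -0.024] open 0.0457 j7 -1.25
```

View pics/w5.png

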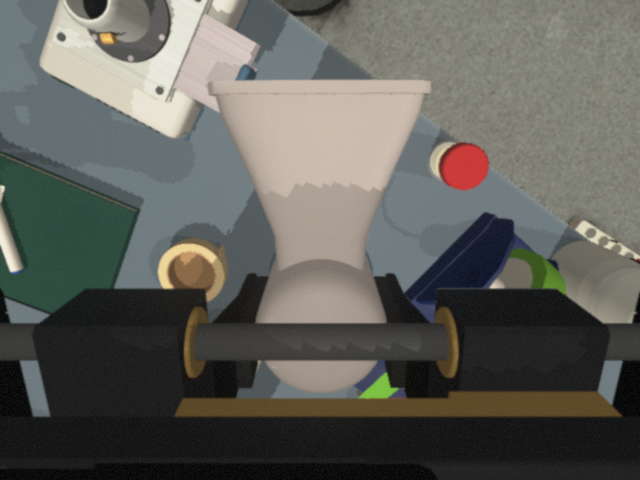

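Emit:
step_arm --pt "15 -15 0 -0.12 1" --pt "30 -30 0 -0.24 1" --pt "45 -45 0 -0.36 1" --pt "60 -60 0 -0.48 1" --pt "75 -75 0 -0.6 1" --pt "90 -90 0 -0.72 1" --pt "105 -105 0 -0.84 1" --pt "118 -121 0 -0.96 1" --pt "128 -131 0 -1.08 1" --pt "133 -136 0 -1.2 1"

```text
t: 7.57
position: [0.4628, 0.2404, 0.2489]
ee_rot: [0.618, 0.787, 0.0, -0.001]
wrist_force: [-0.3, -0.5, -1.4]
opening: 0.0457
```

```bash
python3 - <<'E'
from h import *
to((.4667,.2603,.25),127)
w=get_image("wrist"); cv2.imwrite("pics/w6.png",w["image"][:,:,::-1])
t=get_image("top"); crop(t,"t6",200,150,360,290,5)
E
```

```text
t 7.57 pos [0.4628 0.2404 0.2489] yaw 103.72 tilt [-0.001  0.001 -1.   ] shift [18.4  8.6 -1.1] turn -0.406 F [-0.32 -0.49 -1.43] M [-0.07  -0.112  0.05 ] open 0.0457 j7 -0.61
```

View pics/w6.png

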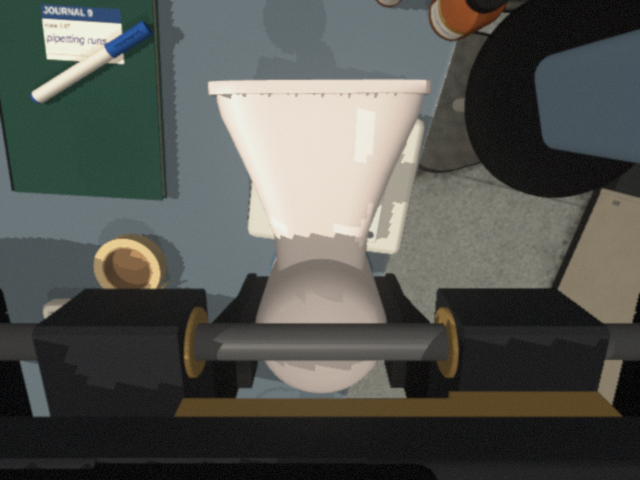

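View pics/t6.png

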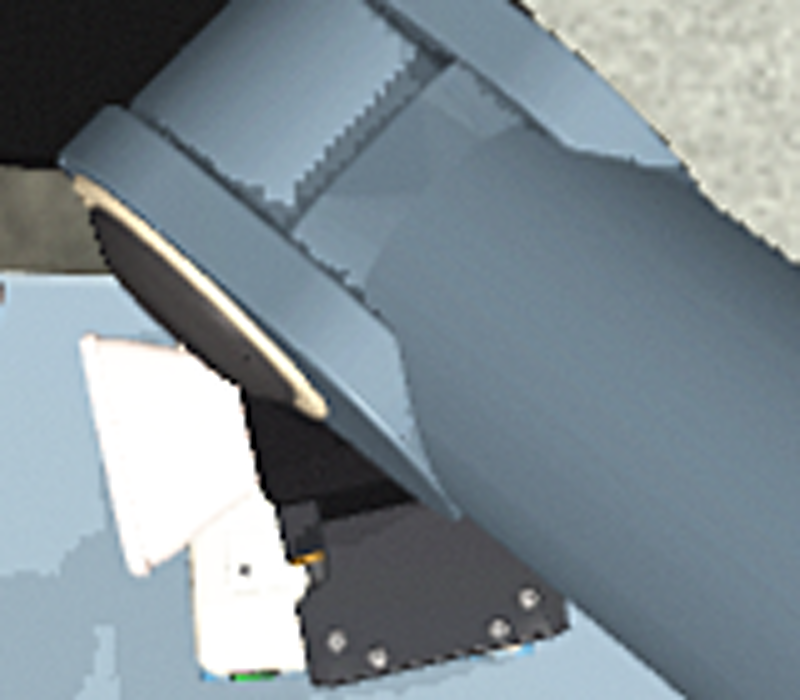

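Emit:
step_arm --pt "6 3 0 -0.1 1" --pt "12 6 0 -0.2 1" --pt "18 8 0 -0.3 1" --pt "18 8 0 -0.4 1" --pt "18 8 8 -0.4 1" --pt "18 8 18 -0.4 1" --pt "18 8 28 -0.4 1" --pt "18 8 36 -0.4 1" --pt "18 8 38 -0.4 1" --pt "18 8 38 -0.4 1"

```text
t: 8.5
position: [0.4666, 0.2571, 0.2094]
ee_rot: [0.453, 0.891, -0.001, -0.001]
wrist_force: [0.5, -0.5, -1.9]
opening: 0.0456
```

```bash
python3 - <<'E'
from h import *
s=get_image("side"); crop(s,"s7",250,120,410,320,4)
t=get_image("top"); crop(t,"t7",200,150,360,290,5)
to((.4667,.2603,.2),127)
print(proj(s,(.4667,.2603,.121)),proj(s,(.4667,.2603,.131)),proj(s,(.4667,.2603,.066)))
E
```

```text
t 8.6 pos [0.4672 0.2579 0.2106] yaw 126.13 tilt [ 0.  0. -1.] shift [ 2.2  1.  10.6] turn -0.015 F [ 0.02 -0.69 -2.56] M [-0.015 -0.169  0.041] open 0.0457 j7 -0.34
[329.45364189 239.65071602] [329.4996099  234.65532589] [329.20924426 266.20965563]
```

View pics/s7.png

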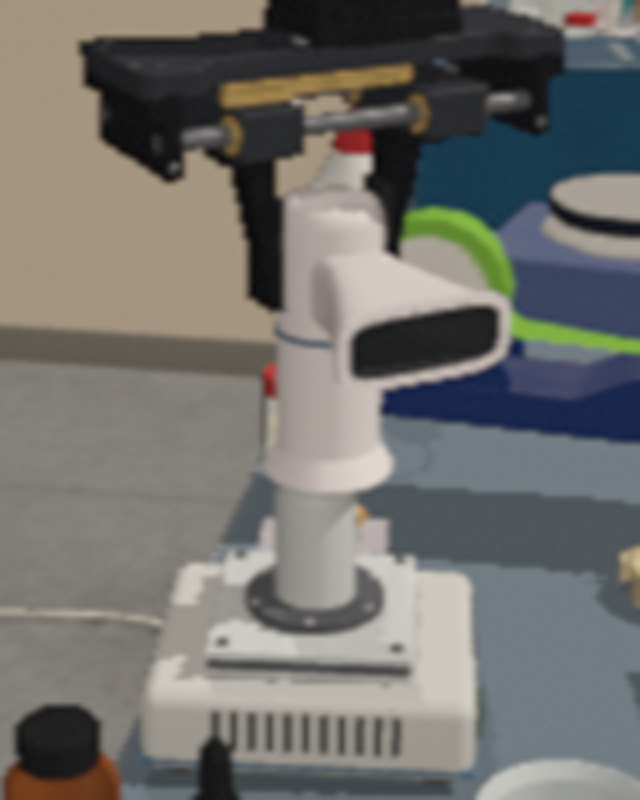

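View pics/t7.png

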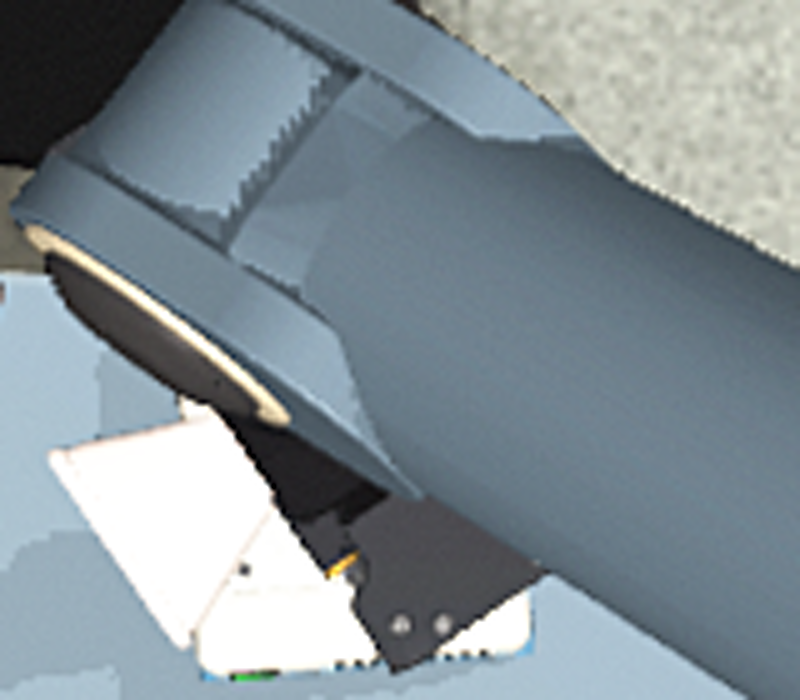

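```bash
python3 - <<'E'
from h import *
s=get_image("side"); crop(s,"s8",290,130,390,230,8)
st=sense(); R=Ro.from_quat(st["ee_rot"]).as_matrix(); p=st["position"]
to((.4667,.2603,.2),127)
C=lambda q:np.round((q-np.array([290,130])+.5)*8)
for z in (-50,-19,0,38,78):
    print(z,C(proj(s,p+R@np.array([0,0,z])/1e3)))
for y in (23,-23): print(y,C(proj(s,p+R@np.array([0,y,-19])/1e3)), C(proj(s,p+R@np.array([0,y,0])/1e3)))
print("mouth",C(proj(s,p+R@np.array([83,38,0])/1e3)),C(proj(s,p+R@np.array([83,-38,0])/1e3)))
E
```

```text
t 8.65 pos [0.4673 0.2581 0.2109] yaw 126.14 tilt [ 0.001  0.    -1.   ] shift [ 2.2  0.8 10.9] turn -0.015 F [ 0.18 -0.15 -2.76] M [-0.042 -0.14   0.008] open 0.0457 j7 -0.34
-50 [324. 278.]
-19 [323. 419.]
0 [322. 503.]
38 [320. 665.]
78 [319. 829.]
23 [226. 433.] [226. 518.]
-23 [417. 404.] [415. 488.]
mouth [340. 658.] [675. 597.]
```

View pics/s8.png

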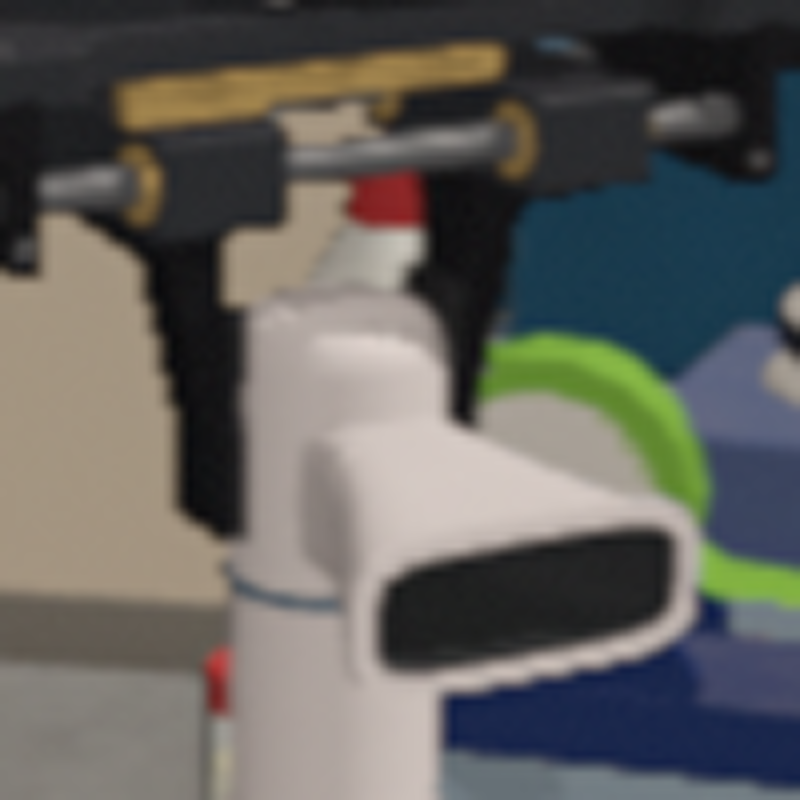

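```bash
python3 - <<'E'
from h import *
t=get_image("top")
crop(t,"t8",205,230,245,290,12)
T=lambda x,y:(x/5+200-.4,y/5+150-.4)
a=onz(t,*T(52,457),.221);b=onz(t,*T(185,645),.221)
v=(b-a);print(a,b,np.linalg.norm(v),np.degrees(np.arctan2(v[1],v[0])))
m=(a+b)/2; n=np.array([v[1],-v[0]])/np.linalg.norm(v[:2]); n=n if n[1]>0 else -n
print("axis",m[:2]-.083*n, "nyaw",np.degrees(np.arctan2(n[1],n[0])))
u=np.array([np.cos(np.radians(126.1)),np.sin(np.radians(126.1))]); print("axis2",m[:2]-.083*u)
to((.4667,.2603,.2),127)
E
```

```text
[0.44304463 0.34887599 0.221     ] [0.38225121 0.30294316 0.221     ] 0.07619491425813492 -142.926911400073
axis [0.46268308 0.2596866 ] nyaw 127.07308859992699
axis2 [0.46155121 0.25884641]
t 8.7 pos [0.4674 0.2581 0.211 ] yaw 126.14 tilt [ 0.001  0.    -1.   ] shift [ 2.2  0.7 11. ] turn -0.015 F [-0.92 -0.52 -2.96] M [-0.008 -0.174 -0.039] open 0.0458 j7 -0.34
```

View pics/t8.png

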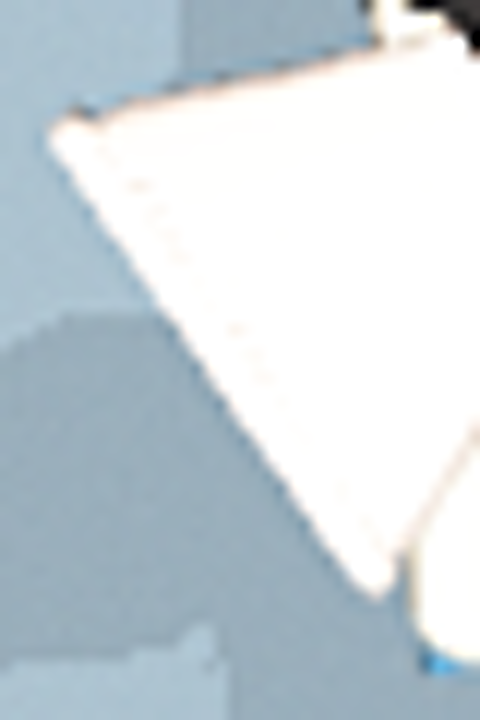

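Emit:
step_arm --pt "-1 2 0 0 1" --pt "-2 4 0 0 1" --pt "-2 5 0 0 1" --pt "-2 5 2 0 1" --pt "-2 5 4 0 1" --pt "-2 5 6 0 1" --pt "-2 5 6 0 1" --pt "-2 5 6 0 1" --pt "-2 5 6 0 1" --pt "-2 5 6 0 1"

```text
t: 9.53
position: [0.4724, 0.2591, 0.2046]
ee_rot: [0.453, 0.892, 0.0, 0.0]
wrist_force: [0.2, 0.0, -1.6]
opening: 0.0456
```

```bash
python3 - <<'E'
from h import *
s=get_image("side"); crop(s,"s9",290,180,370,280,8)
to((.4727,.2613,.19),127)
E
```

```text
t 9.58 pos [0.4724 0.2591 0.2046] yaw 126.15 tilt [ 0.  0. -1.] shift [ 1.6  1.5 14.6] turn -0.015 F [-0.26  0.07 -1.69] M [ 0.024 -0.184 -0.023] open 0.0455 j7 -0.34
```

View pics/s9.png

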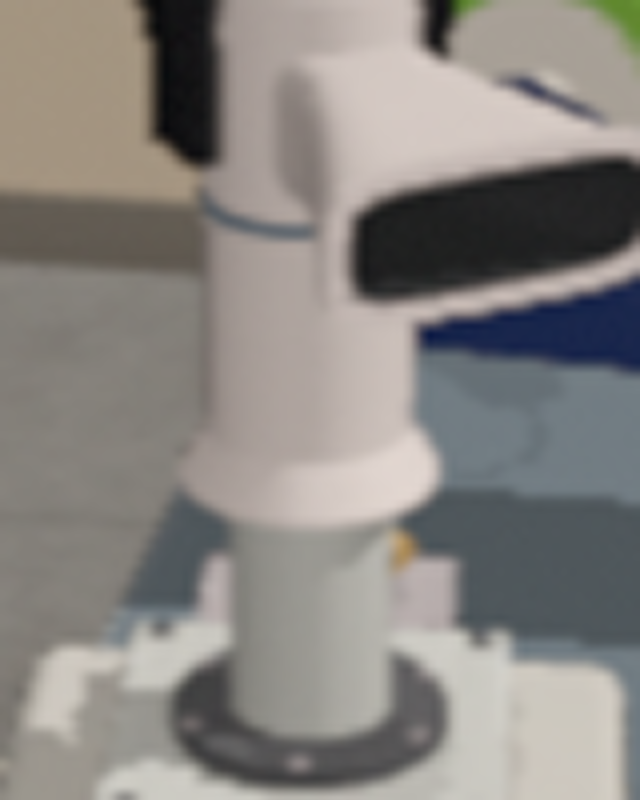

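Emit:
step_arm --pt "0 0 2 0 1" --pt "0 0 4 0 1" --pt "0 0 6 0 1" --pt "0 0 8 0 1" --pt "0 0 10 0 1" --pt "0 0 12 0 1" --pt "0 0 13 0 1" --pt "0 0 14 0 1" --pt "0 0 15 0 1" --pt "0 0 16 0 1"

```text
t: 10.42
position: [0.4724, 0.2591, 0.1885]
ee_rot: [0.453, 0.892, 0.0, 0.0]
wrist_force: [0.7, 0.4, -2.4]
opening: 0.0457
```

```bash
python3 - <<'E'
from h import *
to((.4727,.2613,.19),127)
s=get_image("side"); crop(s,"s10",290,180,370,280,8)
E
```

```text
t 10.42 pos [0.4724 0.2591 0.1885] yaw 126.16 tilt [ 0. -0. -1.] shift [ 1.6  1.5 -1.5] turn -0.015 F [ 0.73  0.39 -2.35] M [ 0.024 -0.174  0.031] open 0.0457 j7 -0.36
```

View pics/s10.png

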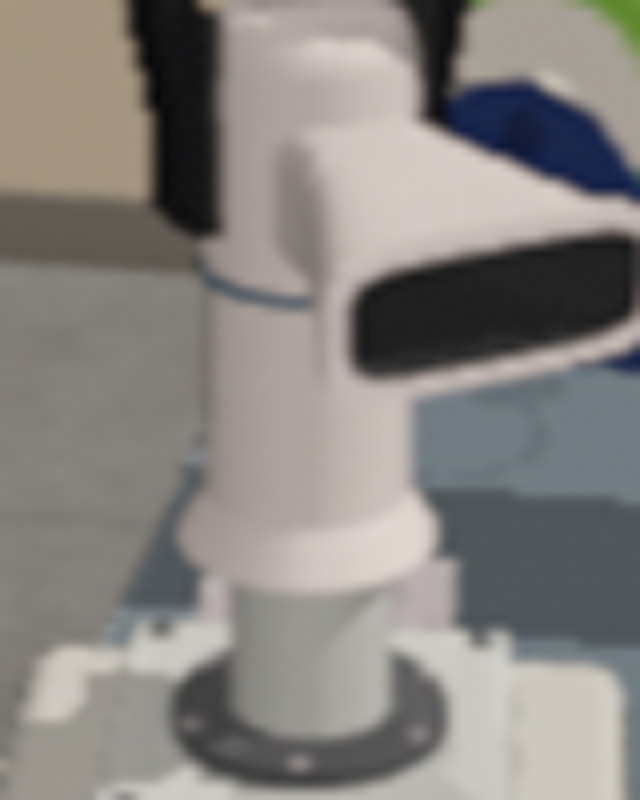

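Emit:
step_arm --pt "0 0 1 0 1" --pt "0 0 2 0 1" --pt "0 0 3 0 1" --pt "0 0 4 0 1" --pt "0 0 4 0 1" --pt "0 0 5 0 1" --pt "0 0 6 0 1" --pt "0 0 7 0 1" --pt "0 0 7 0 1" --pt "0 0 7 0 1"

```text
t: 11.3
position: [0.4722, 0.2588, 0.1813]
ee_rot: [0.453, 0.892, -0.0, -0.0]
wrist_force: [-0.8, -1.7, -2.7]
opening: 0.0454
```

```bash
python3 - <<'E'
from h import *
to((.4727,.2613,.19),127)
E
```

```text
t 11.3 pos [0.4722 0.2588 0.1813] yaw 126.16 tilt [-0.    -0.001 -1.   ] shift [ 1.7  1.9 -8.7] turn -0.015 F [-0.82 -1.69 -2.72] M [-0.286  0.003 -0.045] open 0.0454 j7 -0.37
```

Emit:
step_arm --pt "-0.5 -1 0 0 1" --pt "-0.5 -1 1 0 1" --pt "-0.5 -1 2 0 1" --pt "-0.5 -1 3 0 1" --pt "-0.5 -1 4 0 1" --pt "-0.5 -1 5 0 1" --pt "-0.5 -1 6 0 1" --pt "-0.5 -1 6 0 1" --pt "-0.5 -1 6 0 1" --pt "-0.5 -1 6 0 1"

```text
t: 12.13
position: [0.4715, 0.2578, 0.1752]
ee_rot: [0.453, 0.892, -0.001, -0.0]
wrist_force: [-2.9, -2.0, -1.4]
opening: 0.0457
```

```bash
python3 - <<'E'
from h import *
to((.4727,.2613,.19),127)
s=get_image("side"); crop(s,"s11",290,180,370,280,8)
to((.4727,.2613,.19),127)
E
```

```text
t 12.13 pos [0.4715 0.2578 0.1752] yaw 126.16 tilt [-0.001 -0.001 -1.   ] shift [  2.1   3.1 -14.8] turn -0.015 F [-2.86 -2.03 -1.44] M [-0.603  0.758 -0.048] open 0.0457 j7 -0.37
t 12.18 pos [0.4715 0.2578 0.1753] yaw 126.15 tilt [-0.001 -0.001 -1.   ] shift [  2.1   3.  -14.7] turn -0.015 F [-2.78 -2.57 -1.15] M [-0.626  0.687  0.039] open 0.0457 j7 -0.37
```

View pics/s11.png

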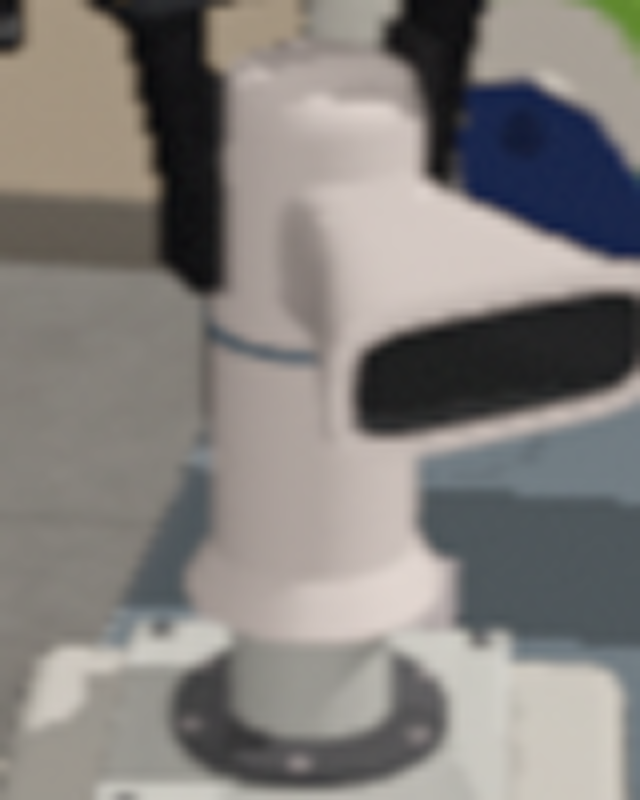

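Emit:
step_arm --pt "0 0.5 1 0 1" --pt "0 0.5 2 0 1" --pt "0 0.5 3 0 1" --pt "0 0.5 4 0 1" --pt "0 0.5 5 0 1" --pt "0 0.5 6 0 1" --pt "0 0.5 7 0 1" --pt "0 0.5 8 0 1" --pt "0 0.5 8 0 1" --pt "0 0.5 8 0 1"

```text
t: 13.02
position: [0.4717, 0.2577, 0.1667]
ee_rot: [0.453, 0.892, -0.001, -0.0]
wrist_force: [-3.3, -4.0, -3.1]
opening: 0.0461
```

```bash
python3 - <<'E'
from h import *
to((.4727,.2613,.19),127)
E
```

```text
t 13.02 pos [0.4717 0.2577 0.1667] yaw 126.16 tilt [-0.001 -0.001 -1.   ] shift [  2.3   2.9 -23.3] turn -0.015 F [-3.33 -4.03 -3.08] M [-0.899  1.089 -0.023] open 0.0461 j7 -0.38
```

Emit:
step_arm --pt "-0.3 -0.7 1 0 1" --pt "-0.3 -0.7 2 0 1" --pt "-0.3 -0.7 3 0 1" --pt "-0.3 -0.7 4 0 1" --pt "-0.3 -0.7 5 0 1" --pt "-0.3 -0.7 6 0 1" --pt "-0.3 -0.7 7 0 1" --pt "-0.3 -0.7 8 0 1" --pt "-0.3 -0.7 9 0 1" --pt "-0.3 -0.7 9 0 1"

```text
t: 13.85
position: [0.4717, 0.2574, 0.1582]
ee_rot: [0.453, 0.892, -0.0, -0.0]
wrist_force: [-4.0, -2.5, -2.8]
opening: 0.046
```

```bash
python3 - <<'E'
from h import *
to((.4727,.2613,.19),127)
s=get_image("side"); crop(s,"s12",290,200,370,290,8)
E
```

```text
t 13.85 pos [0.4717 0.2574 0.1582] yaw 126.15 tilt [-0.001 -0.    -1.   ] shift [  2.5   3.1 -31.8] turn -0.015 F [-4.04 -2.54 -2.79] M [-0.84   1.067 -0.006] open 0.046 j7 -0.39
```

View pics/s12.png

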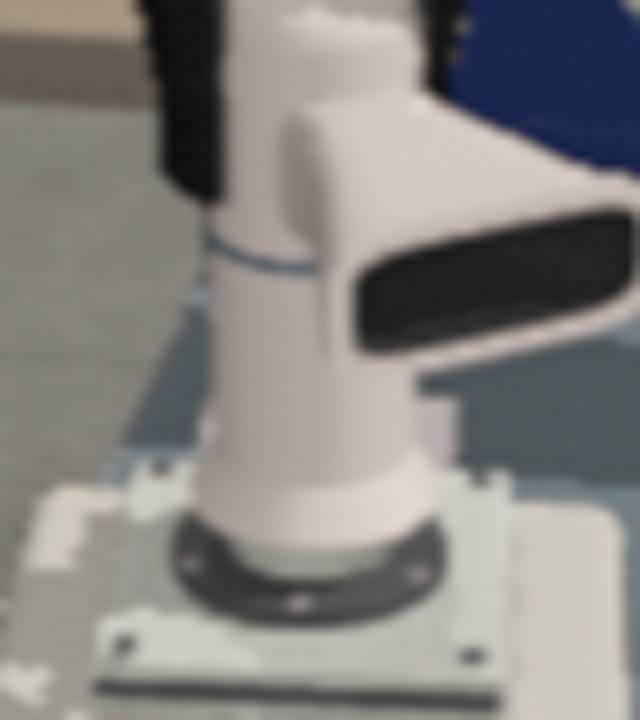

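Emit:
step_arm --pt "0 0 1.5 0 1" --pt "0 0 3 0 1" --pt "0 0 4.5 0 1" --pt "0 0 6 0 1" --pt "0 0 7 0 1" --pt "0 0 8 0 1" --pt "0 0 9 0 1" --pt "0 0 10 0 1" --pt "0 0 11 0 1" --pt "0 0 11 0 1"

```text
t: 14.73
position: [0.4725, 0.2579, 0.1469]
ee_rot: [0.453, 0.892, 0.001, 0.0]
wrist_force: [-1.0, -0.7, -10.7]
opening: 0.0456
```

```bash
python3 - <<'E'
from h import *
to((.4727,.2613,.19),127)
s=get_image("side"); crop(s,"s13",290,200,370,290,8)
E
```

```text
t 14.73 pos [0.4725 0.2579 0.1469] yaw 126.16 tilt [ 0.001  0.001 -1.   ] shift [  2.6   2.2 -43.1] turn -0.015 F [ -1.02  -0.69 -10.68] M [-0.129 -0.011  0.015] open 0.0456 j7 -0.4
```

View pics/s13.png

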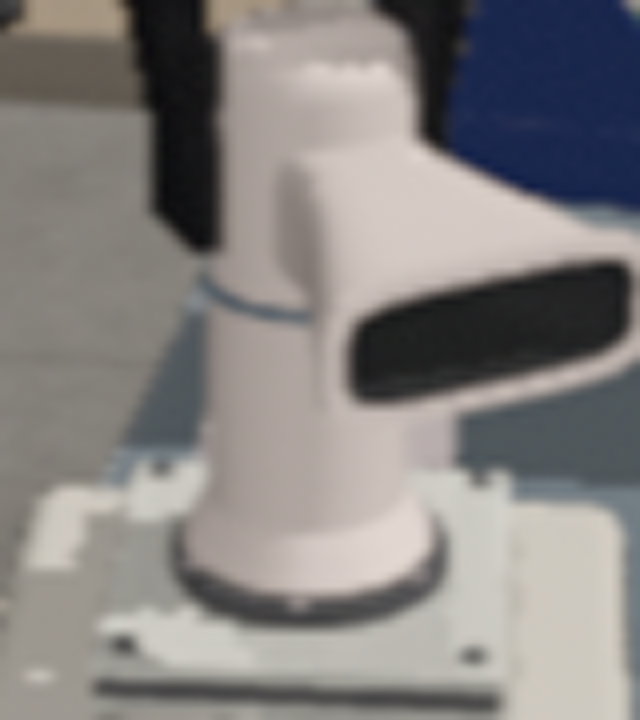

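Emit:
step_arm --pt "0 0 0.5 0 1" --pt "0 0 1 0 1" --pt "0 0 1.5 0 1" --pt "0 0 2 0 1" --pt "0 0 2.5 0 1" --pt "0 0 2.5 0 1" --pt "0 0 2.5 0 1" --pt "0 0 2.5 0 1" --pt "0 0 2.5 0 1" --pt "0 0 2.5 0 1"

```text
t: 15.62
position: [0.4722, 0.258, 0.1453]
ee_rot: [0.453, 0.892, 0.0, 0.0]
wrist_force: [-0.3, 0.1, -3.4]
opening: 0.0454
```

```bash
python3 - <<'E'
from h import *
to((.4727,.2613,.19),127)
s=get_image("side"); crop(s,"s14",290,200,370,290,8)
t=get_image("top"); crop(t,"t14",200,190,320,290,6)
E
```

```text
t 15.62 pos [0.4722 0.258  0.1453] yaw 126.15 tilt [ 0.001  0.001 -1.   ] shift [  2.4   2.4 -44.7] turn -0.015 F [-0.31  0.12 -3.41] M [ 0.058 -0.142  0.01 ] open 0.0454 j7 -0.41
```

View pics/s14.png

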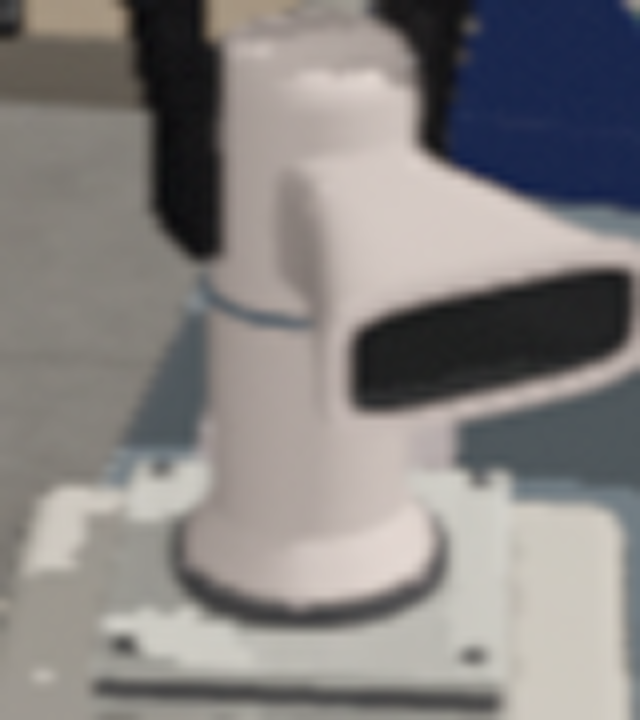

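View pics/t14.png

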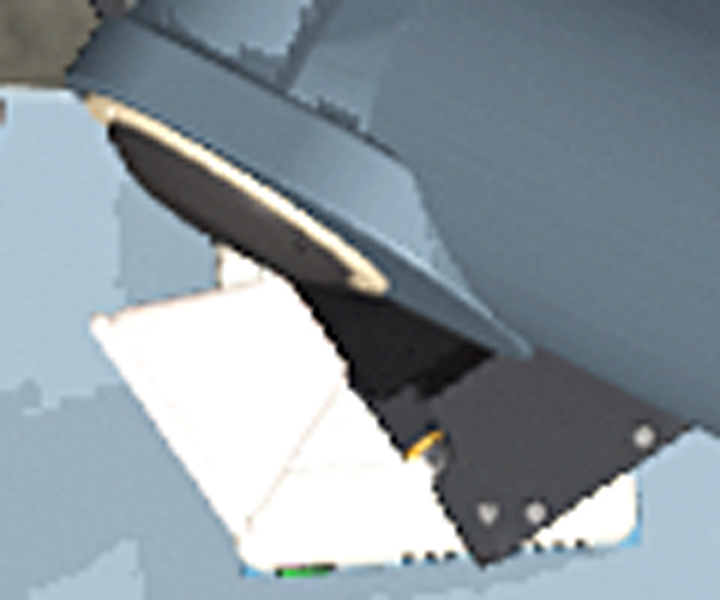

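Emit:
step_arm --pt "0 0 0.5 0 1" --pt "0 0 1 0 1" --pt "0 0 1.5 0 1" --pt "0 0 1.5 0 1" --pt "0 0 1.5 0 1" --pt "0 0 1.5 0.02 1" --pt "0 0 1.5 0.04 1" --pt "0 0 1.5 0.06 1" --pt "0 0 1.5 0.08 1" --pt "0 0 1.5 0.08 1"

```text
t: 16.55
position: [0.4722, 0.2583, 0.1446]
ee_rot: [0.488, 0.873, 0.0, 0.001]
wrist_force: [-2.3, -0.9, 5.1]
opening: 0.0458
```

```bash
python3 - <<'E'
from h import *
to((.4727,.2613,.19),127)
E
```

```text
t 16.55 pos [0.4722 0.2583 0.1446] yaw 121.54 tilt [ 0.001  0.    -1.   ] shift [  2.3   2.1 -45.4] turn -0.095 F [-2.25 -0.92  5.13] M [-0.25   0.203  0.021] open 0.0458 j7 -0.48
```

Emit:
step_arm --pt "0 0 -0.5 0.02 1" --pt "0 0 -0.5 0.04 1" --pt "0 0 -0.5 0.06 1" --pt "0 0 -0.5 0.08 1" --pt "0 0 -0.5 0.1 1" --pt "0 0 -0.5 0.12 1" --pt "0 0 -0.5 0.12 1" --pt "0 0 -0.5 0.12 1" --pt "0 0 -0.5 0.12 1" --pt "0 0 -0.5 0.12 1"

```text
t: 17.38
position: [0.4718, 0.257, 0.1445]
ee_rot: [0.54, 0.842, -0.001, 0.001]
wrist_force: [-1.0, -3.1, 7.2]
opening: 0.0453
```

```bash
python3 - <<'E'
from h import *
to((.4727,.2613,.19),127)
E
```

```text
t 17.38 pos [0.4718 0.257  0.1445] yaw 114.68 tilt [ 0.    -0.002 -1.   ] shift [  3.4   2.5 -45.5] turn -0.215 F [-1.02 -3.13  7.24] M [-0.781  0.295  0.28 ] open 0.0453 j7 -0.58
```

Emit:
step_arm --pt "0 0 -0.5 -0.03 1" --pt "0 0 -0.5 -0.06 1" --pt "0 0 -0.5 -0.09 1" --pt "0 0 -0.5 -0.1 1" --pt "0 0 -0.5 -0.1 -0.5" --pt "0 0 -0.5 -0.1 -1" --pt "0 0 -0.5 -0.1 -1" --pt "0 0 -0.5 -0.1 -1" --pt "0 0 -0.5 -0.1 -1" --pt "0 0 -0.5 -0.1 -1"

```text
t: 18.22
position: [0.4719, 0.2577, 0.1445]
ee_rot: [0.497, 0.868, -0.0, 0.0]
wrist_force: [-0.0, -0.7, 0.6]
opening: 0.0775
```

```bash
python3 - <<'E'
from h import *
to((.4727,.2613,.25),127)
E
```

```text
t 18.22 pos [0.4719 0.2577 0.1445] yaw 120.42 tilt [ 0. -0. -1.] shift [   2.6    2.5 -105.5] turn -0.115 F [-0.05 -0.73  0.57] M [ 0.005 -0.178 -0.037] open 0.0775 j7 -0.49
```

Emit:
step_arm --pt "0 0 -15 0 -1" --pt "0 0 -35 0 -1" --pt "0 0 -60 0 -1" --pt "0 0 -85 0 -1" --pt "0 0 -110 0 -1" --pt "0 0 -130 0 -1" --pt "0 0 -140 0 -1" --pt "0 0 -140 0 -1" --pt "-25 0 -140 0.12 -1" --pt "-50 0 -140 0.24 -1"

```text
t: 19.05
position: [0.4961, 0.2149, 0.2834]
ee_rot: [0.598, 0.802, -0.001, -0.0]
wrist_force: [-0.4, -0.0, 0.1]
opening: 0.0868
```

```bash
python3 - <<'E'
from h import *
to((.48,.162,.25),95.9)
s=get_image("side"); cv2.imwrite("pics/s15.png",s["image"][:,:,::-1])
t=get_image("top"); crop(t,"t15",200,180,340,290,5)
w=get_image("wrist"); print(np.array(w["T"])[:3,3]); print(proj(s,np.array(w["T"])[:3,3]))
E
```

```text
t 19.05 pos [0.4961 0.2149 0.2834] yaw 106.57 tilt [-0.001 -0.    -1.   ] shift [-46.1 -30.5  33.5] turn 0.186 F [-0.43 -0.    0.11] M [-0.005 -0.216 -0.038] open 0.0868 j7 -0.48
[0.47924158 0.28350315 0.44393659]
[320.27211828  46.60797829]
```

View pics/s15.png

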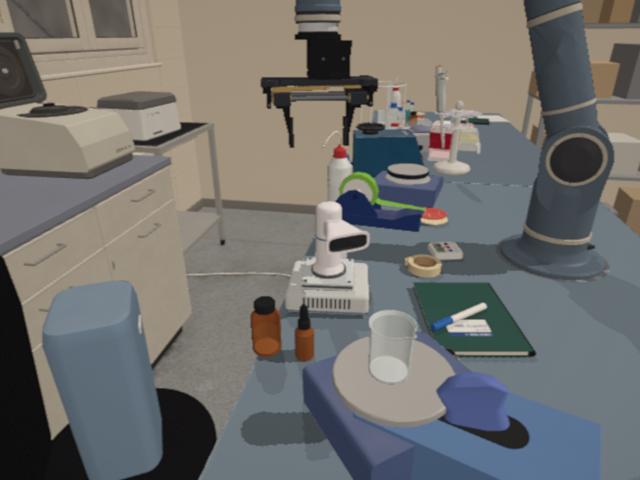

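View pics/t15.png

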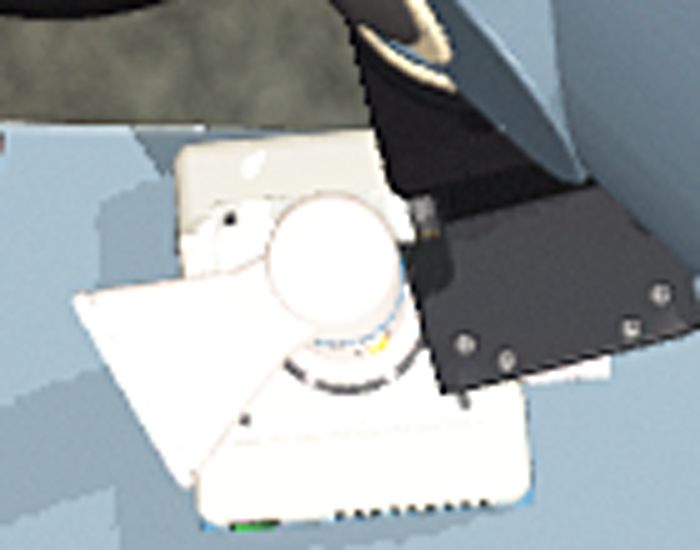

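```bash
python3 - <<'E'
from h import *
t=get_image("top");w=get_image("wrist"); s=get_image("side")
p=proj(t,np.array(w["T"])[:3,3]); print(p,(p-np.array([200,180]))*5)
crop(t,"t16",260,230,300,260,18)
crop(s,"s16",250,0,390,150,5)
cv2.imwrite("pics/w16.png",w["image"][:,:,::-1])
E
```

```text
[234.13687642 191.3558392 ] [170.68438209  56.77919598]
```

View pics/t16.png

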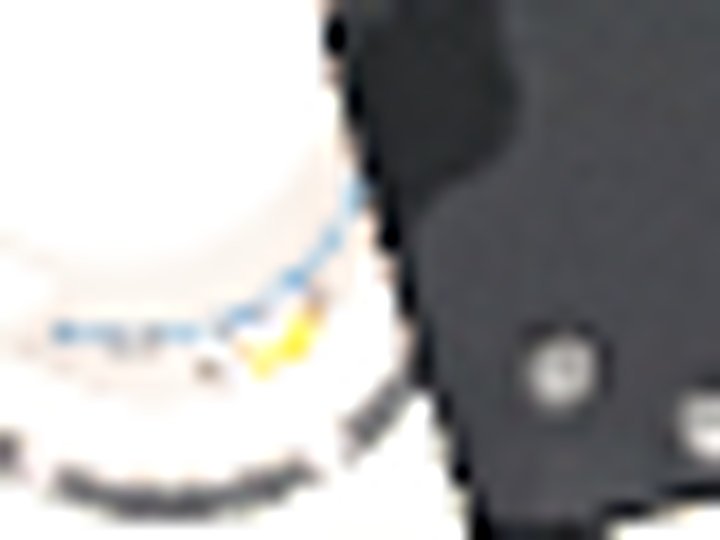

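View pics/s16.png

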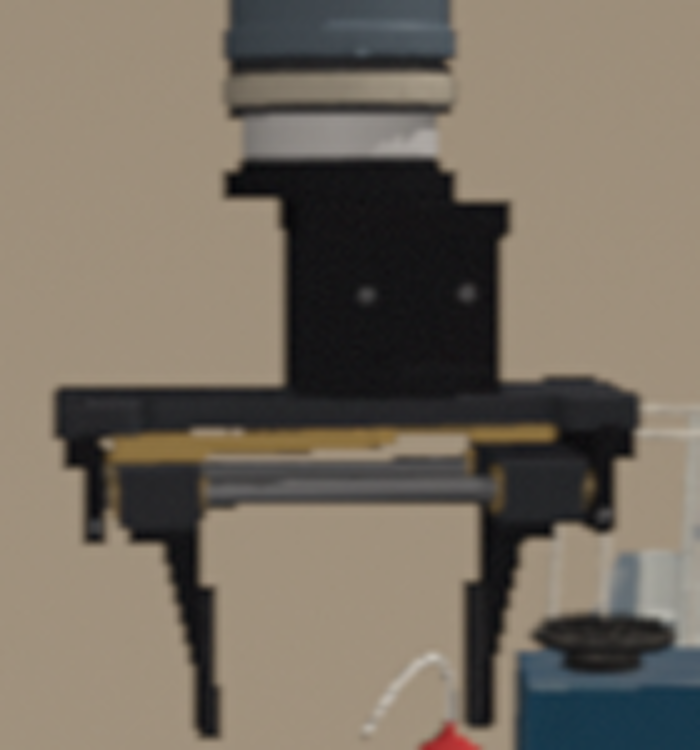

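View pics/w16.png

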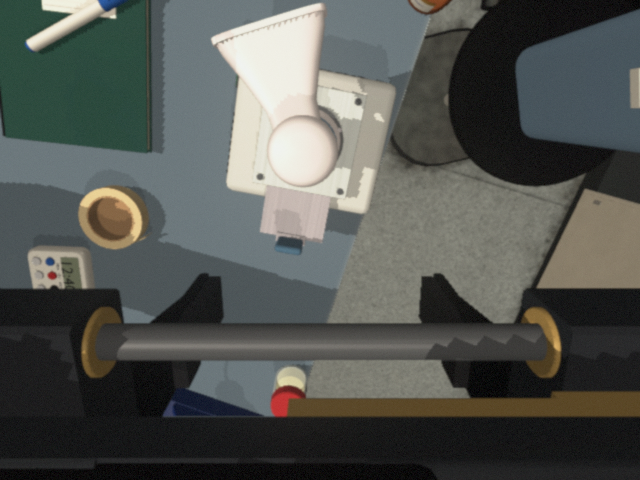

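Emit:
step_arm --pt "-15 -10 0 0.1 -1" --pt "-30 -20 0 0.19 -1" --pt "-46 -30 0 0.19 -1" --pt "-46 -30 20 0.19 -1" --pt "-46 -30 45 0.19 -1" --pt "-46 -30 70 0.19 -1" --pt "-46 -30 95 0.19 -1" --pt "-46 -30 110 0.19 -1" --pt "-46 -30 115 0.19 -1" --pt "-46 -30 115 0.19 -1"

```text
t: 20.18
position: [0.4803, 0.1625, 0.1683]
ee_rot: [0.67, 0.743, -0.001, -0.001]
wrist_force: [0.7, 1.0, 1.3]
opening: 0.087
```

```bash
python3 - <<'E'
from h import *
to((.48,.162,.061),95.9)
s=get_image("side"); crop(s,"s17",260,140,400,290,5)
t=get_image("top"); crop(t,"t17",220,180,360,290,5)
w=get_image("wrist"); cv2.imwrite("pics/w17.png",w["image"][:,:,::-1])
E
```

```text
t 20.18 pos [0.4803 0.1625 0.1683] yaw 95.93 tilt [-0.003 -0.    -1.   ] shift [-5.000e-01 -1.000e-01  1.073e+02] turn 0.001 F [0.75 0.97 1.29] M [-0.014 -0.08  -0.036] open 0.087 j7 -0.65
```

View pics/s17.png

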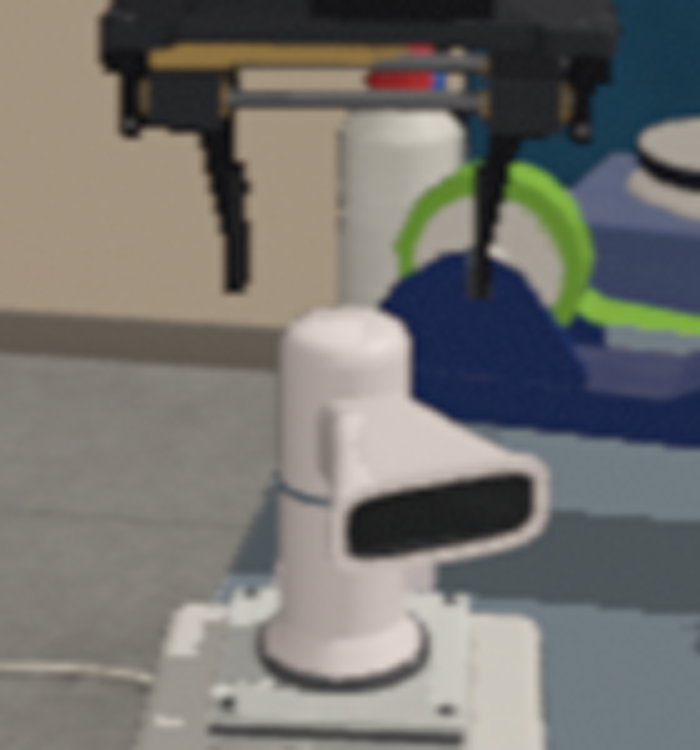

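View pics/t17.png

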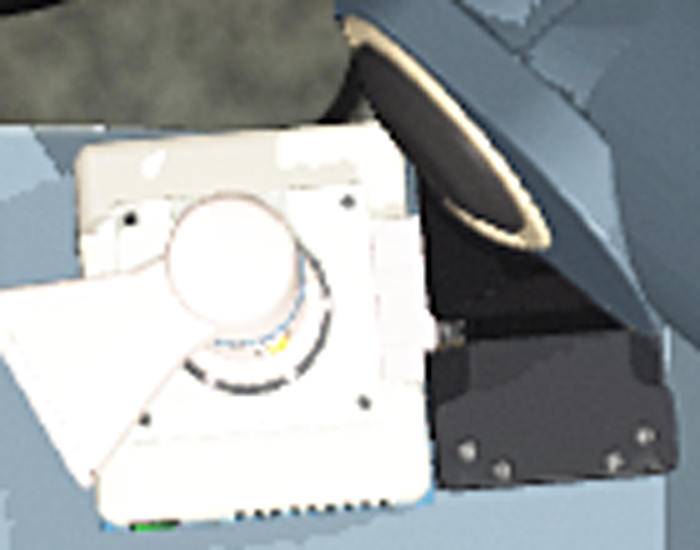

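View pics/w17.png

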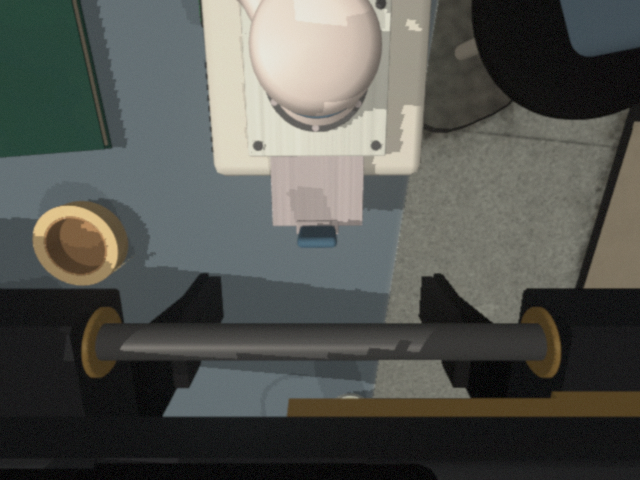

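```bash
python3 - <<'E'
from h import *
w=get_image("wrist")
print(proj(w,(.480,.162,.086)))
a=onz(w,258,146,.061);b=onz(w,376,146,.061);m=(a+b)/2;print(a,b,np.linalg.norm(a-b),m, m+np.array([.103,-.995,0])*.056)
print(onz(w,317,232,.086))
st=sense();R=Ro.from_quat(st["ee_rot"]).as_matrix();p=st["position"]
print("TCP proj",proj(w,p),"grasp pt",proj(w,p+R@np.array([0,0,-.019])))
t=np.array(w["T"]);print(R.T@(t[:3,3]-p), R.T@t[:3,:3])
E
```

```text
[315.16504805 238.70046661]
[0.43657015 0.21426369 0.061     ] [0.51421092 0.22222737 0.061     ] 0.07804812479583607 [0.47539054 0.21824553 0.061     ] [0.48115854 0.16252553 0.061     ]
[0.48072445 0.16657465 0.086     ]
TCP proj [318.43234859 295.13478051] grasp pt [318.15033636 316.02073615]
[ 0.07642791  0.00101128 -0.1617272 ] [[ 7.24124825e-04 -9.59655464e-01 -2.81177641e-01]
 [ 9.99999662e-01  8.04419628e-04 -1.70145505e-04]
 [ 3.89465877e-04 -2.81177422e-01  9.59655722e-01]]
```

Emit:
step_arm --pt "1 0 20 0 -1" --pt "1 0 40 0 -1" --pt "1 0 60 0 -1" --pt "1 0 75 0 -1" --pt "1 0 88 0 -1" --pt "1 0 97 0 -1" --pt "1 0 102 0 -1" --pt "1 0 104 0 -1" --pt "1 0 104 0 -1" --pt "1 0 104 0 -1"

```text
t: 21.22
position: [0.4821, 0.1633, 0.0662]
ee_rot: [0.671, 0.742, 0.001, 0.0]
wrist_force: [-0.4, 0.5, 0.1]
opening: 0.0873
```

```bash
python3 - <<'E'
from h import *
to((.48,.162,.061),95.9)
s=get_image("side"); crop(s,"s18",260,140,400,290,5)
w=get_image("wrist"); cv2.imwrite("pics/w18.png",w["image"][:,:,::-1])
E
```

```text
t 21.22 pos [0.4821 0.1633 0.0662] yaw 95.79 tilt [ 0.001  0.    -1.   ] shift [-1.  -2.2  5.2] turn -0.002 F [-0.43  0.55  0.11] M [-0.009 -0.154 -0.042] open 0.0873 j7 -0.79
```

View pics/s18.png

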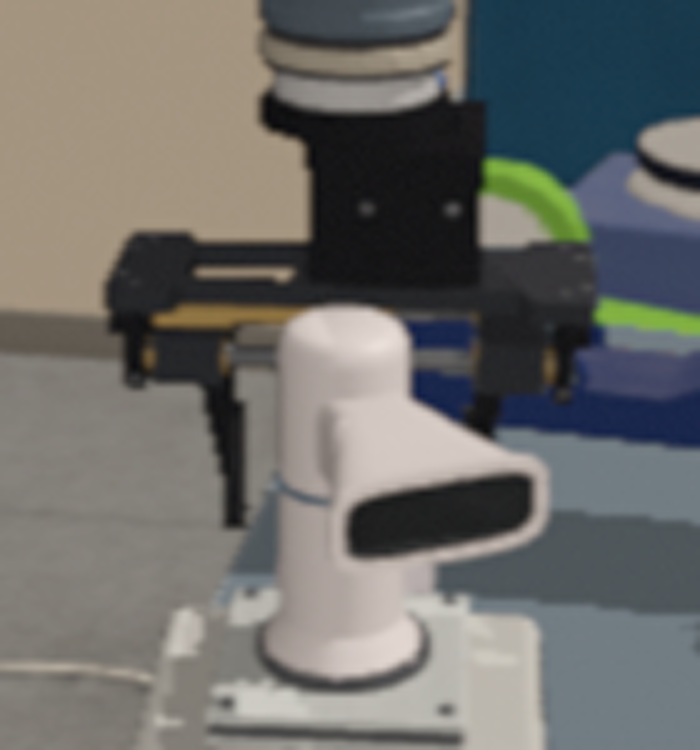

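View pics/w18.png

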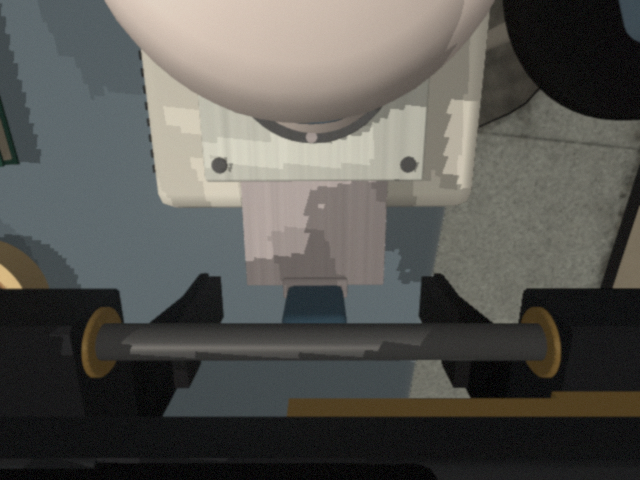

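Emit:
step_arm --pt "0 -1 2 0 -1" --pt "0 -1 4 0 -1" --pt "0 -1 6 0 0" --pt "0 -1 6 0 1" --pt "0 -1 6 0 1" --pt "0 -1 6 0 1" --pt "0 -1 6 0 1" --pt "0 -1 6 0 1" --pt "0 -1 6 0 1" --pt "0 -1 6 0 1" --squeeze 20

```text
t: 22.15
position: [0.4806, 0.1628, 0.0596]
ee_rot: [0.671, 0.742, 0.0, 0.0]
wrist_force: [0.1, 0.1, -0.7]
opening: 0.0413
```

Emit:
step_arm --pt "0 0 0 0 1" --pt "0 0 0 0 1" --pt "0 0 0 0 1" --pt "0 0 0 0 1" --pt "0 0 0 0 1" --pt "-1 0 0 0 1" --pt "-2 0 0 0 1" --pt "-3 0 0 0 1" --pt "-4 0 0 0 1" --pt "-5 0 0 0 1"

```text
t: 22.98
position: [0.48, 0.1586, 0.0595]
ee_rot: [0.67, 0.742, -0.0, -0.001]
wrist_force: [-4.8, 1.0, 3.8]
opening: 0.0256
```

```bash
python3 - <<'E'
from h import *
to((.48,.162,.061),95.9)
w=get_image("wrist"); cv2.imwrite("pics/w19.png",w["image"][:,:,::-1])
E
```

```text
t 22.98 pos [0.48   0.1586 0.0595] yaw 95.83 tilt [-0.001  0.001 -1.   ] shift [ 3.4  0.3 -1.5] turn -0.001 F [-4.81  1.05  3.79] M [ 0.31   1.027 -0.051] open 0.0256 j7 -0.79
```

View pics/w19.png

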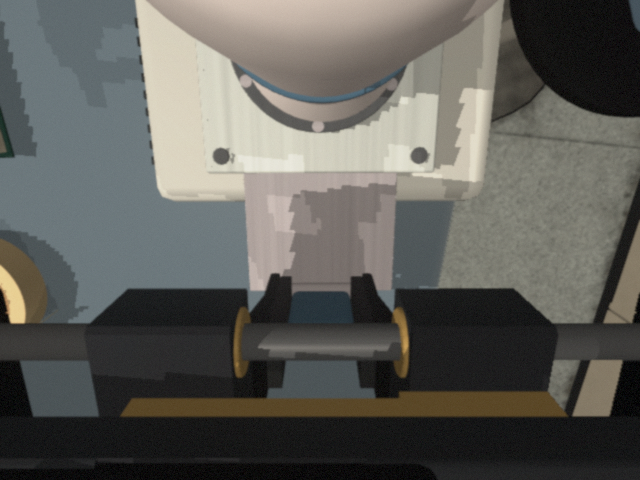

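Emit:
step_arm --pt "-3 -1 0 0 1" --pt "-6 -1 0 0 1" --pt "-10 -1 0 0 1" --pt "-14 -1 0 0 1" --pt "-18 -1 0 0 1" --pt "-22 -1 0 0 1" --pt "-26 -1 0 0 1" --pt "-30 -1 0 0 1" --pt "-33 -1 0 0 1" --pt "-33 -1 0 0 1"

```text
t: 23.87
position: [0.4833, 0.1265, 0.0595]
ee_rot: [0.67, 0.742, 0.002, -0.001]
wrist_force: [-1.4, 6.8, -4.3]
opening: 0.0259
```

```bash
python3 - <<'E'
from h import *
to((.48,.1626,.061),95.9)
w=get_image("wrist"); cv2.imwrite("pics/w20.png",w["image"][:,:,::-1])
E
```

```text
t 23.87 pos [0.4833 0.1265 0.0595] yaw 95.8 tilt [ 0.001  0.004 -1.   ] shift [36.2  0.3 -1.3] turn -0.002 F [-1.45  6.77 -4.26] M [ 1.363  0.458 -0.097] open 0.0259 j7 -0.73
```

View pics/w20.png

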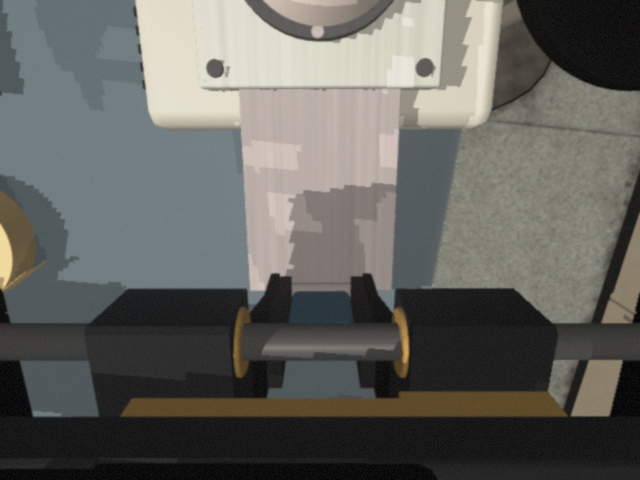

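Emit:
step_arm --pt "-1 0 0 0 1" --pt "-2 0 0 0 1" --pt "-3 0 0 0 1" --pt "-4 0 0 0 1" --pt "-5 0 0 0 1" --pt "-6 0 0 0 1" --pt "-6 0 0 0 1" --pt "-6 0 0 0 1" --pt "-6 0 0 0 1" --pt "-6 0 0 0 1"

```text
t: 24.75
position: [0.4834, 0.1263, 0.0596]
ee_rot: [0.669, 0.743, 0.005, -0.003]
wrist_force: [-2.5, 17.9, -8.5]
opening: 0.0256
```

```bash
python3 - <<'E'
from h import *
to((.48,.1626,.061),95.9)
w=get_image("wrist"); cv2.imwrite("pics/w21.png",w["image"][:,:,::-1])
E
```

```text
t 24.75 pos [0.4834 0.1263 0.0596] yaw 96.05 tilt [ 0.002  0.012 -1.   ] shift [36.5  0.4 -0.9] turn 0.003 F [-2.47 17.92 -8.51] M [3.749 0.6   0.029] open 0.0256 j7 -0.72
```

View pics/w21.png

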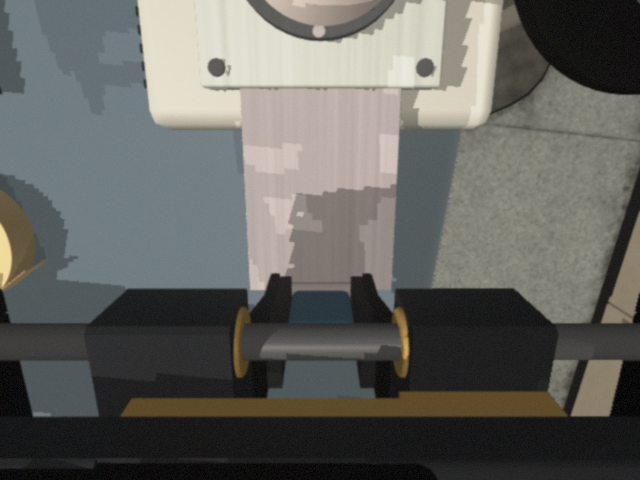

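Emit:
step_arm --pt "2 0 0 0 1" --pt "4 0 0 0 1" --pt "6 0 0 0 1" --pt "6 0 0 0 1" --pt "6 0 0 0 -1" --pt "6 0 0 0 -1" --pt "6 0 0 0 -1" --pt "6 0 0 0 -1" --pt "6 0 0 0 -1" --pt "6 0 0 0 -1"

```text
t: 25.63
position: [0.4837, 0.1244, 0.0596]
ee_rot: [0.671, 0.742, -0.0, 0.0]
wrist_force: [-0.2, -0.8, -0.8]
opening: 0.0582
```

Emit:
step_arm --pt "0 0 -20 0 -1" --pt "0 0 -45 0 -1" --pt "0 0 -80 0 -1" --pt "0 0 -115 0 -1" --pt "0 0 -150 0 -1" --pt "0 0 -185 0 -1" --pt "-30 -10 -200 0 -1" --pt "-65 -20 -210 0 -1" --pt "-100 -30 -220 0 -1" --pt "-130 -40 -220 0 -1"

```text
t: 26.47
position: [0.4573, -0.0105, 0.2815]
ee_rot: [0.671, 0.742, 0.001, 0.002]
wrist_force: [0.7, -0.3, -0.5]
opening: 0.087
```

```bash
python3 - <<'E'
from h import *
to((.48,.1626,.061),95.9)
s=get_image("side"); cv2.imwrite("pics/s22.png",s["image"][:,:,::-1]); crop(s,"s22c",260,140,400,290,5)
t=get_image("top"); crop(t,"t22",140,170,360,290,3.6)
E
```

```text
t 26.47 pos [ 0.4573 -0.0105  0.2815] yaw 95.74 tilt [ 0.004 -0.002 -1.   ] shift [170.4  39.1 220.3] turn -0.003 F [ 0.68 -0.25 -0.55] M [-0.057 -0.194  0.023] open 0.087 j7 -0.08
```

View pics/s22.png

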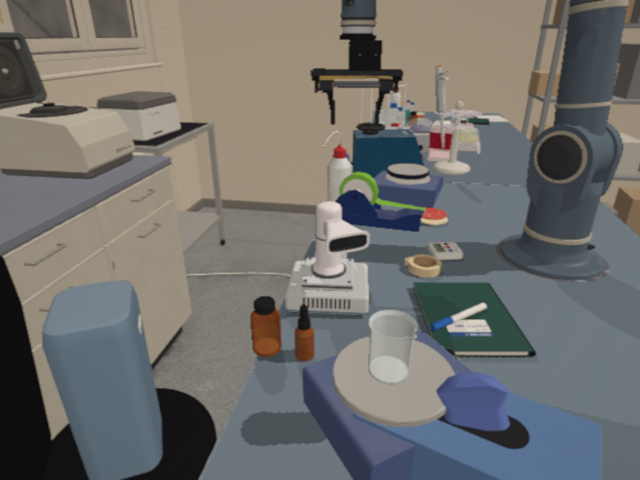

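View pics/t22.png

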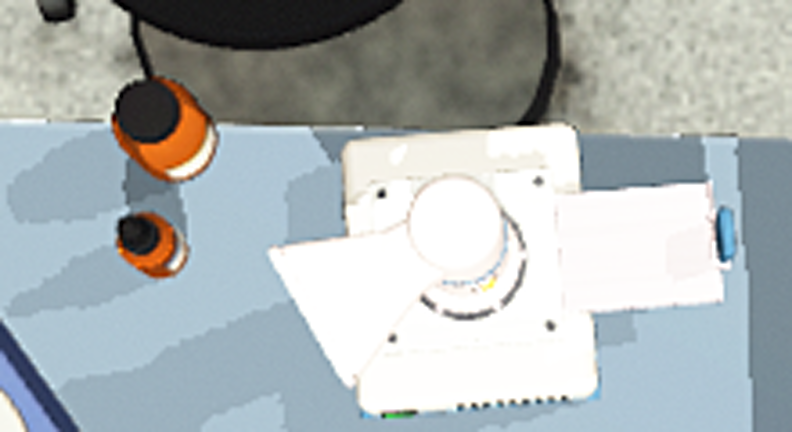

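```bash
python3 - <<'E'
from h import *
t=get_image("top"); a=cv2.imread("pics/top0.png"); b=t["image"][:,:,::-1]
A=a[210:262,290:355];B=b[210:262,290:355]
cv2.imwrite("pics/cmp.png",cv2.resize(np.vstack([A,B]),None,fx=10,fy=5.5,interpolation=cv2.INTER_CUBIC))
# blue tab centroid
for im in (a,b):
    sub=im[215:262,300:355].astype(int); m=(sub[:,:,0]-sub[:,:,2]>70)
    ys,xs=np.nonzero(m); u,v=xs.mean()+300,ys.mean()+215; print(u,v,len(xs),onz(t,u,v,.08))
E
```

```text
322.46666666666664 236.17777777777778 45 [0.47664945 0.1586663  0.08      ]
341.5652173913044 234.19565217391303 46 [0.48123926 0.12252128 0.08      ]
```

View pics/cmp.png

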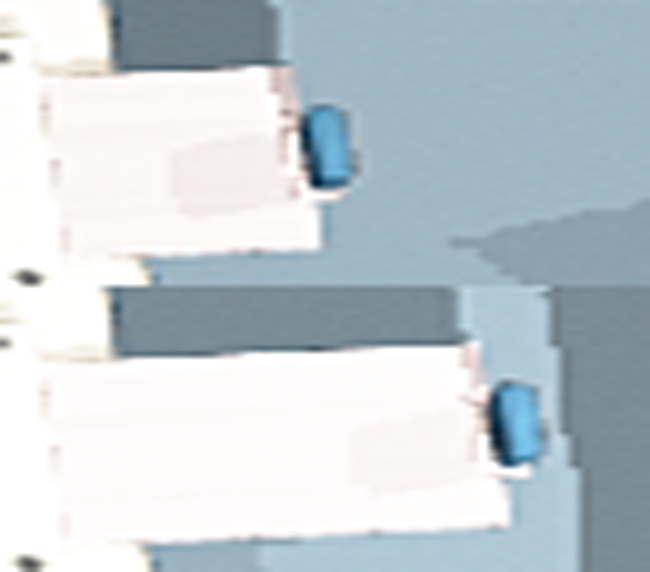

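```bash
python3 - <<'E'
from h import *
t=get_image("top"); s=get_image("side")
b1=t["image"][225:265,250:300,::-1]; cv2.imwrite("pics/b1.png",cv2.resize(b1,None,fx=14,fy=14,interpolation=cv2.INTER_CUBIC))
crop(s,"s23",290,190,380,290,6)
s0=cv2.imread("pics/side0.png"); 
d=np.abs(s0.astype(int)-s["image"][:,:,::-1]).max(2); 
for n,(x0,y0,x1,y1) in dict(amber=(245,295,285,360),drop=(290,300,320,365),jar=(312,205,335,240)).items(): print(n,(d[y0:y1,x0:x1]>40).sum())
crop(s,"jar",300,190,350,245,8)
E
```

```text
amber 0
drop 0
jar 452
```

View pics/b1.png

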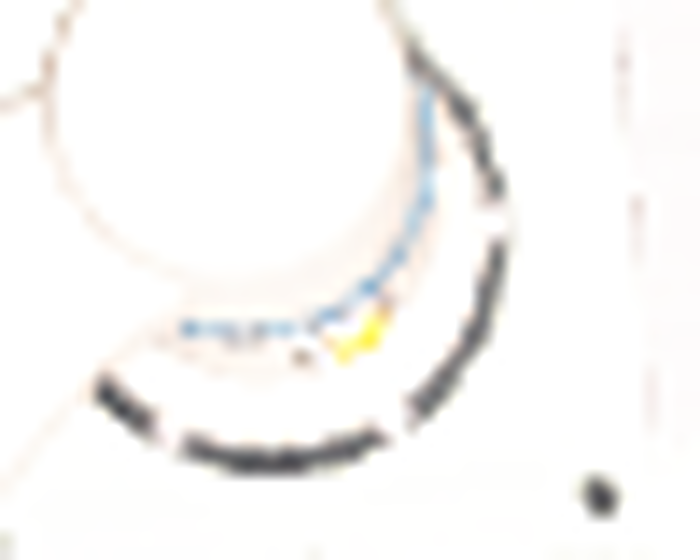

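View pics/s23.png

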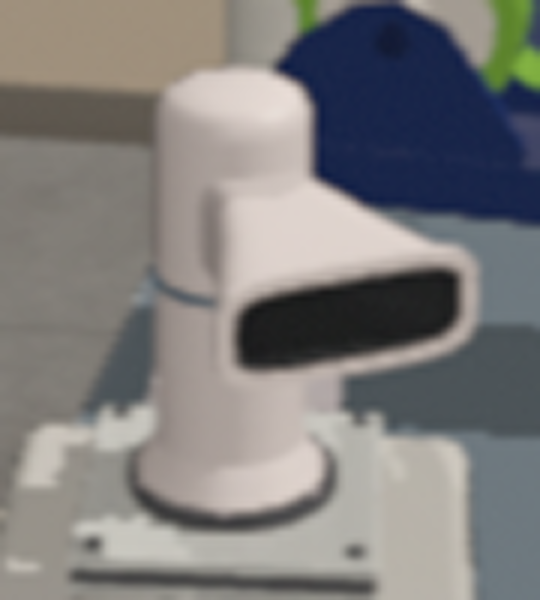

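View pics/jar.png

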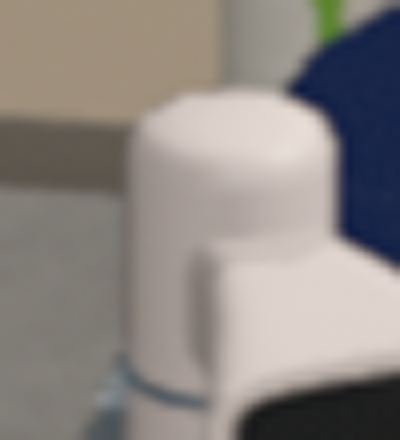

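Emit:
step_arm --pt "0 0 0 0 -1" --pt "0 0 0 0 -1" --pt "0 0 0 0 -1" --pt "0 0 0 0 -1" --pt "0 0 0 0 -1" --pt "0 0 0 0 -1" --pt "0 0 0 0 -1" --pt "0 0 0 0 -1" --pt "0 0 0 0 -1" --pt "0 0 0 0 -1"

```text
t: 27.55
position: [0.4567, -0.0085, 0.2796]
ee_rot: [0.671, 0.742, -0.0, 0.0]
wrist_force: [-0.3, -0.3, 0.0]
opening: 0.0872
```

```bash
python3 - <<'E'
from h import *
w=get_image("wrist"); cv2.imwrite("pics/w24.png",w["image"][:,:,::-1])
print(np.round(proj(w,(.531,-.034,.056))))
print(hand_in())
E
```

```text
[391. 228.]
the job is handed in; nothing more can be done
None
```

View pics/w24.png

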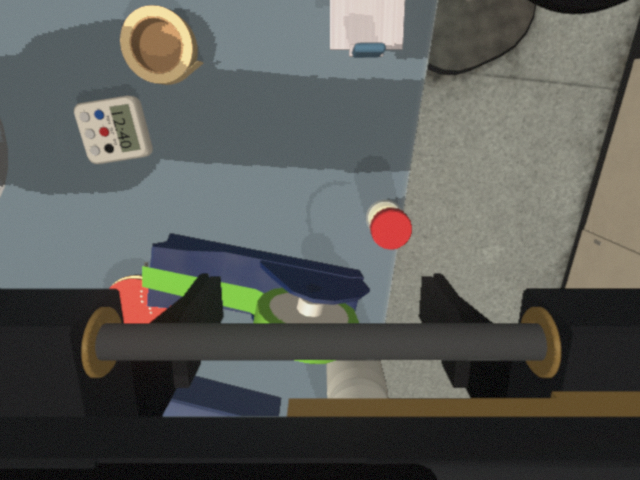

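The nozzle is on the stub with the button caught, the gate is open against its stop, and the job is handed in at about 27.6 s of the 72 s. No verdict was reported.

**What I did**
- I gripped the nozzle at 12 N and turned it so the hole faced the button.
- I lowered it over the stub in small steps; the only side load was the button's spring, about 5 N.
- The button caught on the way down. I then seated the nozzle on the flange with about 7 N.
- A gentle turn one way met a stop at 0.28 N m, so I turned it back and let go. I did not test the other direction.
- I gripped the gate tab and pulled it until it held against about 18 N without moving further, then let go and backed off.

**Last checks**
- **Button:** brass shows beyond the tube wall in the top view.
- **Nozzle:** it stands upright on the flange in the side view, with the mouth towards the hotplate side. By arm position it is home to about 1 mm.
- **Gate:** the tab now stands about 139 mm from the stub's axis in the top view; 138 mm would be fully open.
- **Bottles:** both look unchanged between the first and last side pictures.
- **Jar:** in the last wrist picture it stands at pixel (391, 228), exactly where its starting position projects.

**What disagreed**
- **Cameras and arm:** they differed by 4 to 7 mm, so I aligned nozzle to stub by comparing them within the same pictures.
- **Gate travel:** it measured only 36.5 mm, not 40. The tab was already about 102 mm out before the pull, so I take it the gate started a few millimetres open. The stop supports that, but I had no direct reading of the gate.

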